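# Lock and tug-test the casting carrier

### The arm

A 7-joint arm with a two-finger parallel gripper is mounted at the origin on the work surface. World frame = base frame: x ahead of the robot, y to its left, z up, the work surface at z = 0. Lengths are in mm, angles in rad, forces in N, time in s.
With the tool pointing down it reaches from about 400 to 875 mm from the base axis. Payload 6.5 kg.
Tool frame: the origin (TCP) lies midway between the tips of the shut fingers; the grasp point (between the pads) lies grasp_offset behind it (grasp_offset is the distance from the TCP to the grasp point, in mm); z points along the fingers, y is the line along which they close (so a half turn about z gives the same grasp; the last joint's range is limited). The gripper opens to 85 mm and grips with 20 to 120 N. Pads are 22 mm wide; open, the fingers measure 114 mm over their backs; the gripper's body (76 mm by 85 mm) begins 54 mm behind the grasp point. The pads swing forward as they close: fully open they stand 13 mm farther back than shut.
Start: joints at [-1.323, 0.536, -0.004, 1.538, 0.003, 1.067, -0.071], TCP at [200.634, 618.252, 231.29] pointing down, gripper open.
Joint ranges: [-2.7, 2.7], [-0.37, 2.16], [-1.27, 1.26], [0.24, 2.4], [-1.31, 4.45], [0.19, 1.91], [-2.76, 2.76]. Speed limits (rad/s): [2.39, 2.39, 3.14, 3.14, 3.14, 3.14, 3.14].

### API

Orientations are given as a unit quaternion [x, y, z, w].
In Python, from station import * gives the robot as it stands. The module is installed in compiled form; this text tells all that it offers.
- The arm moves only by the tool arm_command, never from a script. Its argument "motion" is a list of rows, each a list of 7 numbers: the opening, from -1 (shut) to 1 (fully open), then the shift along the tool's x, y, z in m, then the turn, a rotation vector about the tool's x, y, z in rad. In form: [[gripper, tx, ty, tz, ax, ay, az], ...]. A call has 1 to 5 rows; each row is the pose to reach, as a shift and turn from the pose commanded when the call began, along the tool's axes at that moment; what a row does not reach only later rows make up. A row lasts 1/12 s, in which the tool goes at most 41.7 mm and 7.16 degrees, less where a joint would pass 70% of its speed; a pose out of reach is approached as far as the arm can. A call with a gripper value outside its range is refused whole. The fingers move at their own pace and stop on an object; "newtons" is the grip in N (left out, the last holds). Time passes only in rows, so rows that repeat a pose let the fingers close. It gives the time, the measured TCP pose, the force, the opening and the grip force at its end, in the units of the state.
- get_state(): the state, without advancing time (a new reading comes with each control period).
- snapshot(name): name is "side" or "top"; returns a dict with "frame" (420x560x3 uint8, red, green, blue), "K" (3x3 intrinsics, pixels), "extrinsics" (4x4, takes a point from camera to world coordinates). Camera axes: x right, y down, z forward; pixel columns grow to the right and rows downward; lengths in mm; the calibration is good to about 2 mm. A picture is of the moment at which its call begins. There is no depth.
- job_done(): hands the job in; it is judged then, once.
Trained networks look in a picture, given as the dict that the camera call returned (one of the last four; its "shot" number tells which), for a name from the list of things; names that differ only in an ending like _2 or _b are one class to them, and where a whole thing is asked for, a point or a joint stands for the part that bears it (a point fixed in the world has none). Each returns a list of dicts, best first, with "score" (0 to 1); they miss things now and then, are a little off and sometimes report something else, mostly with a low value. They report only what shows in the picture. A call takes as long as a camera call. They do not tell look-alikes from the thing itself.
- spot_in(label, picture): "position" ([x, y, z] in mm, in world coordinates, good to about 4 mm: the middle of the surface that is visible of it).
- tip_of(label, picture): "position" ([x, y, z] in mm, in world coordinates, good to about 4 mm: a listed point, or the origin of a listed thing).
The state is a dict: "time_s": time; "joint_pos": joint angles; "dq": joint speeds; "effort": joint torques, N m; "tool_pos": TCP position; "ee_rot": TCP orientation; "wrist_force": force on the tool from outside, world axes, zero at the start; "torque": the same for the moment, N m; "width": finger opening in mm; "grasp_force": force on a finger pad.
Only numpy, scipy, OpenCV 4.12 (cv2) and the standard library are available. Lean on these libraries where they do the work, as an engineer would, in place of code of your own. Each camera call takes 0.05 s, during which the arm holds its last target. There are 200 camera calls.

### The job

First lay every cast heart on the table flat on its back in the carrier's tray, one to a bay; then pick up the mallet and knock both red lock pins all the way down with it (in either order), never with the hand. After that pull the spring gauge's orange grip out until the green band of its rod shows at the mouth but no red, keep it there for about two seconds to prove the carrier holds, and let it go home; finish with the mallet stood back upright on its mat's yellow disc, and leave the other things on the bench where they are.

Things in the scene. Friction and masses are not known exactly. Their poses are not given: they have to be found in the camera images.
- carrier: fixed tray on a 260 x 240 mm plywood board: blue outer walls, white dividers, 6 mm thick, tops at z = 32 mm; four square bays 100 mm inside, grey floor at z = 12 mm. Origin: on the table at the tray's centre; at yaw 0 x points away from the robot, y left, z up. Lock pins in dark blocks stand at its right (-y) and its front (-x), the spring gauge at its left (+y)
- bay0 (a point): centre of the floor of the near right bay of the carrier (in the carrier's frame x, y = +-53 mm, z = 12 mm)
- bay1 (a point): centre of the floor of the near left bay of the carrier (in the carrier's frame x, y = +-53 mm, z = 12 mm)
- bay2 (a point): centre of the floor of the far right bay of the carrier (in the carrier's frame x, y = +-53 mm, z = 12 mm)
- bay3 (a point): centre of the floor of the far left bay of the carrier (in the carrier's frame x, y = +-53 mm, z = 12 mm)
- heart0: loose grey primer coloured cast heart, about 72 x 79 mm and 28 mm thick, lying flat on its back, an upright lug on top to hold it by: 34 mm (along its x) x 24 mm (its y), from z = 28 to 60 mm, centred at x = +8 mm. Origin: middle of the underside; heart's point at x = -33 mm, lobes at +x; z up; 0.15 to 0.3 kg. May be absent
- heart1: loose brown coloured cast heart, about 72 x 79 mm and 28 mm thick, lying flat on its back, an upright lug on top to hold it by: 34 mm (along its x) x 24 mm (its y), from z = 28 to 60 mm, centred at x = +8 mm. Origin: middle of the underside; heart's point at x = -33 mm, lobes at +x; z up; 0.15 to 0.3 kg. May be absent
- heart2: loose amber resin coloured cast heart, about 72 x 79 mm and 28 mm thick, lying flat on its back, an upright lug on top to hold it by: 34 mm (along its x) x 24 mm (its y), from z = 28 to 60 mm, centred at x = +8 mm. Origin: middle of the underside; heart's point at x = -33 mm, lobes at +x; z up; 0.15 to 0.3 kg. May be absent
- heart3: loose teal-grey coloured cast heart, about 72 x 79 mm and 28 mm thick, lying flat on its back, an upright lug on top to hold it by: 34 mm (along its x) x 24 mm (its y), from z = 28 to 60 mm, centred at x = +8 mm. Origin: middle of the underside; heart's point at x = -33 mm, lobes at +x; z up; 0.15 to 0.3 kg. May be absent
- mallet: loose mallet standing on its head: black round head, red belt, 62 mm diameter, 78 mm high; its flat ends strike. Level wooden handle, 24 mm wide x 30 mm high, runs along the mallet's -y to 175 mm from the head's axis, centreline 39 mm above the lower face. Origin: centre of the lower face; z up. About 0.42 kg, centre of mass 11 mm from the head's axis towards the handle; stands by itself
- mat: fixed black rubber mat 96 x 96 mm, 4 mm thick, with a 72 mm yellow disc: the mallet's parking place. Origin under its centre, on the table
- pin_top_a (a point): centre of the top of the right-hand lock pin's red head (38 mm diameter, 10 mm thick). When up it is 70 mm above the table, 30 mm proud of its 52 mm square guide block; the pin stands at x = -60, y = -152 mm in the carrier's frame
- pin_top_b (a point): centre of the top of the front lock pin's red head (38 mm diameter, 10 mm thick). When up it is 70 mm above the table, 30 mm proud of its 52 mm square guide block; the pin stands at x = -152, y = 50 mm in the carrier's frame
- lockpin_a (a joint): how far the right-hand lock pin is down, in m: 0 up, 0.026 fully down against its stop (red head then 4 mm proud of the block). Needs about 11 N, mostly friction; it stays where it is driven to
- lockpin_b (a joint): how far the front lock pin is down, in m: 0 up, 0.026 fully down against its stop (red head then 4 mm proud of the block). Needs about 11 N, mostly friction; it stays where it is driven to
- gauge_knob (a point): centre of the part of the gauge's orange grip to take hold of: upright block 26 x 26 mm, z = 37 to 97 mm, square to the carrier; this point is on its axis at z = 82 mm (barrel's top at 63 mm). Home, it stands 38 mm in front of the barrel's mouth, at x = -58, y = 165 mm in the carrier's frame; it moves along the carrier's -x when pulled
- gauge (a joint): how far the gauge's sprung rod is pulled out of its barrel towards the carrier's -x, in m: 0 home, 0.075 its end stop. The rod comes out of the black-rimmed mouth white (0 to 0.045), then green (0.045 to 0.057), then red: right when green shows and no red, so about 0.051. Spring: 2 N at home, 11 N in the green; it goes home by itself when let go
- tin: bystander, to be left where it is: paint tin, 80 mm diameter, 100 mm high
- solvent: bystander, to be left where it is: small jar with a red cap, 56 mm diameter, 85 mm high
- cup: bystander, to be left where it is: clear mixing cup, 68 mm diameter, 70 mm high
- sander: bystander, to be left where it is: cork sanding block 60 x 100 x 32 mm
- scraper: bystander, to be left where it is: spatula, 200 mm long, lying flat
- brush: bystander, to be left where it is: brush, 190 mm long, lying flat
Not all that is in view belongs to the job. Leave any purple or turquoise look-alike of the mat alone. Leave any pink look-alike of the mallet alone.

How it is judged:
By the outcome, as a careful person would: the job done as asked, in the order asked, and still so for the second after the job is handed in, with the robot touching nothing.
Of heart0, heart1, heart2, heart3 only 2 to 4 are there at a start; the rules pass over those that are not, and their reading is None.
At some moment in a run one of heart0, heart1, heart2, heart3 may be knocked a few centimetres aside while the robot is not near it.
It also fails if it takes over 210 s, if anything falls off the work surface, if the arm or the gripper's body presses on something with over 40 N, if the wrist force passes 120 N, or if a joint passes its speed limit or range.

## Working session

There is one attempt and no reset: what is moved stays moved. The work goes in short steps, Python scripts to look and compute and a tool call to move; the robot and the scene stay as the last step left them, time stands still between calls to the robot, and variables do not carry over. Pictures are saved under pics/ and viewed, at most 14 in all, crops included, and the job is handed in when it is done.

Besides the shell and the picture viewer there is one more tool, called after "Emit:" as name(argument=value, ...), one argument or row to a line, values as JSON. arm_command: Moves the arm, as the interface text tells. Its arguments: {"type":"object","properties":{"motion":{"type":"array","items":{"type":"array","items":{"type":"number"}}},"newtons":{"type":"number"}},"required":["motion"]}

```bash
mkdir -p pics; python3 - <<'E'
from station import *
import cv2
s=get_state();print({k:s[k] for k in('time_s','tool_pos','ee_rot','width')})
for n in('top','side'):
    p=snapshot(n);cv2.imwrite(f'pics/{n}0.png',p['frame'][:,:,::-1])
    print(n,p['K'].tolist() if hasattr(p['K'],'tolist') else p['K'],p['extrinsics'])
    for l in('carrier','heart0','heart1','heart2','heart3','mallet','mat','pin_top_a','pin_top_b','gauge_knob'):
        print(l,[(round(d['score'],2),[round(float(v)) for v in d['position']]) for d in tip_of(l,p)[:5]])
print(get_state()['time_s'])
E
```

```text
{'time_s': 0.0, 'tool_pos': array([200.41523449, 617.6488528 , 230.39999047]), 'ee_rot': array([ 1.56201138e-01,  9.87724860e-01, -8.92700142e-04, -8.68276697e-05]), 'width': 85.36168095190109}
top [[524.7881933188123, 0.0, 274.362560420514], [0.0, 524.7881933188123, 206.99582748782692], [0.0, 0.0, 1.0]] [[ 2.75678697e-02 -9.95770845e-01  8.76381012e-02  4.23288517e+02]
 [-9.99223278e-01 -2.99203814e-02 -2.56439418e-02  3.67693185e+01]
 [ 2.81576550e-02 -8.68630819e-02 -9.95822249e-01  1.42160824e+03]
 [ 0.00000000e+00  0.00000000e+00  0.00000000e+00  1.00000000e+00]]
carrier [(0.9, [569, 106, 1])]
heart0 [(0.76, [466, -191, -1]), (0.68, [541, -257, 8])]
heart1 [(0.76, [466, -191, -1]), (0.68, [541, -257, 8])]
heart2 [(0.76, [466, -191, -1]), (0.68, [541, -257, 8])]
heart3 [(0.76, [466, -191, -1]), (0.68, [541, -257, 8])]
mallet [(0.62, [287, -352, 3]), (0.56, [675, -144, 5])]
mat [(0.98, [523, -428, -1]), (0.59, [810, 163, 4])]
pin_top_a [(0.72, [494, -44, 68]), (0.69, [422, 168, 69]), (0.36, [355, 418, 2])]
pin_top_b [(0.72, [494, -44, 68]), (0.69, [422, 168, 69]), (0.36, [355, 418
[... 385 characters left out ...]
00e+00  0.00000000e+00  1.00000000e+00]]
carrier [(0.75, [564, 102, 4])]
heart0 [(0.65, [534, -252, 2]), (0.6, [466, -195, 1])]
heart1 [(0.65, [534, -252, 2]), (0.6, [466, -195, 1])]
heart2 [(0.65, [534, -252, 2]), (0.6, [466, -195, 1])]
heart3 [(0.65, [534, -252, 2]), (0.6, [466, -195, 1])]
mallet [(0.85, [672, -138, 0]), (0.81, [284, -354, 3])]
mat [(0.82, [522, -431, 3]), (0.75, [678, -146, 2]), (0.69, [810, 158, 1])]
pin_top_a [(0.66, [419, 170, 66]), (0.58, [496, -42, 70]), (0.26, [678, -145, 0]), (0.15, [483, 470, 0])]
pin_top_b [(0.66, [419, 170, 66]), (0.58, [496, -42, 70]), (0.26, [678, -145, 0]), (0.15, [483, 470, 0])]
gauge_knob [(0.46, [521, 271, 78]), (0.32, [675, -145, 2])]
1.1
```

View pics/top0.png

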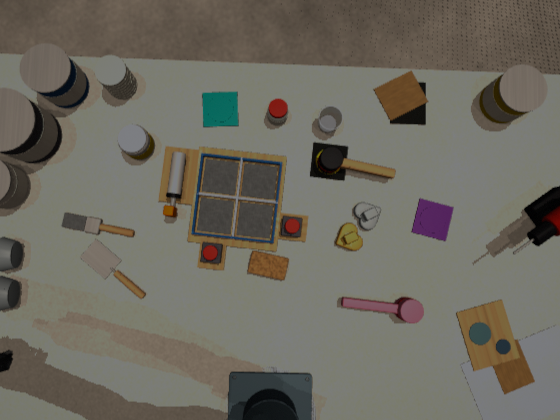

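View pics/side0.png

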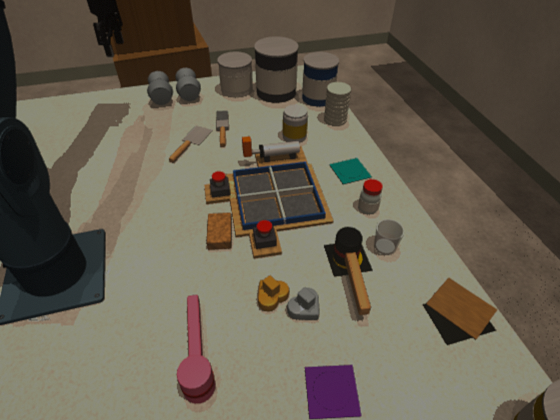

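Top view: amber heart at (348,237), grey heart at (367,215); the mallet's black head is at (330,160) on a black mat. The pink mallet (410,310), purple (433,220) and turquoise (220,110) squares are look-alikes, and there is also a black square under a brown board at (408,100). I'll fit the carrier and confirm with an enlarged crop.

```bash
cat > h.py <<'E'
from station import *
import numpy as np, cv2
from scipy.spatial.transform import Rotation as R
def P(p):
    E=np.linalg.inv(np.array(p['extrinsics']));return np.array(p['K'])@E[:3]
def proj(p,X):
    q=P(p)@np.append(X,1);return q[:2]/q[2]
def rect(p,x,y,z,half,s):
    # rectified plane z; image: right=-y, down=-x, s px/mm
    M=P(p);H=M[:,[0,1,3]]+np.outer(M[:,2],[z,0,0])[:, [1,2,0]]*0
    H=np.column_stack([M[:,0],M[:,1],M[:,2]*z+M[:,3]])
    A=np.array([[0,-1/s,x+half],[-1/s,0,y+half],[0,0,1.]])
    n=int(2*half*s);return cv2.warpPerspective(p['frame'],H@A,(n,n),flags=cv2.INTER_LINEAR|cv2.WARP_INVERSE_MAP)
def go(x,y,z,yaw,st=None):
    """tool-frame shift (m) and z turn to reach world x,y,z; yaw = heading of tool y axis (closing), tool down"""
    st=st or get_state();r=R.from_quat(st['ee_rot']);d=r.inv().apply(np.array([x,y,z])-st['tool_pos'])/1000
    c,s=np.cos(yaw),np.sin(yaw);best=None
    for k in(1,-1):
        T=R.from_matrix(np.column_stack([np.array([s,-c,0])*-1*k*-1*-1*-1 if 0 else np.cross([k*c,k*s,0],[0,0,-1]),[k*c,k*s,0],[0,0,-1]]))
        v=(r.inv()*T).as_rotvec()
        if best is None or np.linalg.norm(v)<np.linalg.norm(best):best=v
    print('shift',d.round(4),'turn',best.round(3));return d,best
E
python3 - <<'E'
from h import *
print(grasp_offset if 'grasp_offset' in globals() else 'no go')
a=np.array([[-60,-152],[-152,50],[-58,165],[0,0]]);b=np.array([[495,-43],[420.5,169],[521.5,270.5],[566.5,104]])
ac=a-a.mean(0);bc=b-b.mean(0);th=np.arctan2((ac[:,0]*bc[:,1]-ac[:,1]*bc[:,0]).sum(),(ac*bc).sum())
Rm=np.array([[np.cos(th),-np.sin(th)],[np.sin(th),np.cos(th)]]);t=b.mean(0)-Rm@a.mean(0)
print('carrier',t,th,'res',(a@Rm.T+t-b).round(1).tolist())
for i,(x,y) in enumerate([(-53,-53),(-53,53),(53,-53),(53,53)]):print('bay',i,(Rm@[x,y]+t).round(1))
p=snapshot('top')
im1=rect(p,500,-222,60,75,2.6);im2=rect(p,675,-170,30,110,390/220)
c=cv2.resize(p['frame'][60:135,365:440],(390,390),interpolation=cv2.INTER_CUBIC)
q=snapshot('side');d=cv2.resize(q['frame'][215:335,245:405],(390,390*3//4),interpolation=cv2.INTER_CUBIC);d=np.vstack([d,np.zeros((390-d.shape[0],390,3),np.uint8)])
o=np.vstack([np.hstack([im1,im2[:390,:390]]),np.hstack([c,d])]);o=cv2.resize(o,(600,600))
o=cv2.convertScaleAbs(o,alpha=1.6);cv2.imwrite('pics/c1.png',o[:,:,::-1])
E
```

```text
18.700000000000003
carrier [566.82328834 103.79108885] -0.08363772598273622 res [[-0.7, 0.3], [-1.0, -2.7], [1.3, 2.6], [0.3, -0.2]]
bay 0 [509.6  55.4]
bay 1 [518.4 161. ]
bay 2 [615.2  46.5]
bay 3 [624.1 152.2]
```

View pics/c1.png

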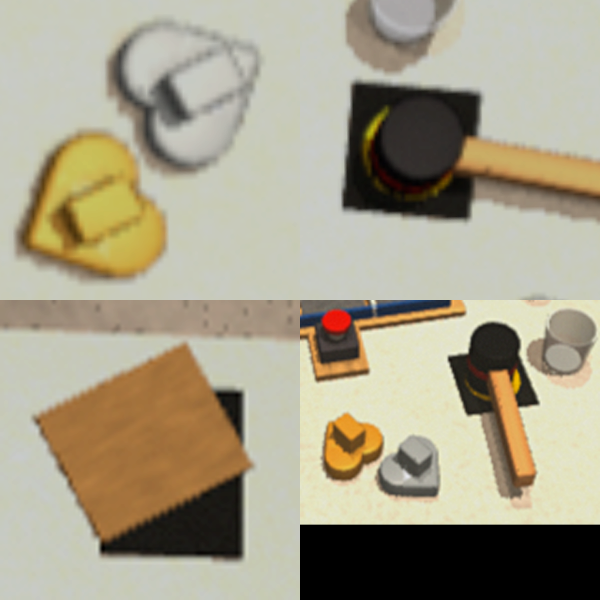

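The crop shows both hearts lying flat (lug tops near (105,207) amber and (207,82) grey in the upper-left tile). The black mallet with the red belt stands on the black mat with the yellow disc, so that pair is the one meant. The square under the board shows no yellow and isn't it.

```bash
python3 - <<'E'
from h import *
go(500,200,200,np.radians(25))
E
```

```text
shift [-0.4139 -0.3054  0.0313] turn [ 0.    -0.     0.821]
```

Emit:
arm_command(
  motion=[
    [0.2, -0.165, -0.122, 0.0125, 0, 0, 0],
    [0.2, -0.165, -0.122, 0.0125, 0, 0, 0],
    [0.2, -0.165, -0.122, 0.0125, 0, 0, 0],
    [0.2, -0.165, -0.122, 0.0125, 0, 0, 0],
    [0.2, -0.165, -0.122, 0.0125, 0, 0, 0],
  ],
)

```text
time_s: 1.62
tool_pos: [321.2, 449.1, 218.8]
ee_rot: [0.157, 0.988, -0.0, 0.0]
wrist_force: [0.8, -0.3, -0.7]
width: 51.0
grasp_force: 0.0
```

Emit:
arm_command(
  motion=[
    [0.2, -0.165, -0.122, 0.0125, 0, 0, 0],
    [0.2, -0.165, -0.122, 0.0125, 0, 0, 0],
    [0.2, -0.165, -0.122, 0.0125, 0, 0, 0],
    [0.2, -0.165, -0.122, 0.0125, 0, 0, 0],
    [0.2, -0.165, -0.122, 0.0125, 0, 0, 0],
  ],
)

```text
time_s: 2.03
tool_pos: [440.4, 282.1, 206.5]
ee_rot: [0.157, 0.988, 0.0, 0.0]
wrist_force: [1.0, -0.1, 0.3]
width: 51.3
grasp_force: 0.0
```

Emit:
arm_command(
  motion=[
    [0.2, -0.084, -0.061, 0.006, 0, 0, 0.11],
    [0.2, -0.084, -0.061, 0.006, 0, 0, 0.22],
    [0.2, -0.084, -0.061, 0.006, 0, 0, 0.33],
    [0.2, -0.084, -0.061, 0.006, 0, 0, 0.44],
    [0.2, -0.084, -0.061, 0.006, 0, 0, 0.55],
  ],
)

```text
time_s: 2.45
tool_pos: [501.5, 198.2, 200.4]
ee_rot: [0.423, 0.906, -0.0, 0.0]
wrist_force: [-0.8, 0.7, -0.4]
width: 51.2
grasp_force: 0.0
```

Emit:
arm_command(
  motion=[
    [0.2, 0, 0, 0, 0, 0, 0.1],
    [0.2, 0, 0, 0, 0, 0, 0.2],
    [0.2, 0, 0, 0, 0, 0, 0.27],
  ],
)

```text
time_s: 2.7
tool_pos: [500.4, 200.4, 200.4]
ee_rot: [0.539, 0.842, 0.0, 0.0]
wrist_force: [0.1, 0.9, -0.0]
width: 51.0
grasp_force: 0.0
```

```bash
python3 - <<'E'
from h import *
p=snapshot('top');print([(d['score'],d['position']) for d in tip_of('heart2',p)])
print(get_state()['tool_pos'],get_state()['width'])
d,_=go(480,-200,110,np.radians(25)); 
d,_=go(470,-200,110,np.radians(25)); 
E
```

```text
[(0.84, [468.0, -189.8, -1.5]), (0.68, [537.0, -255.9, 4.4])]
[500.30787081 200.49009039 200.35557495] 51.21234195940443
shift [-0.3543 -0.1878  0.0904] turn [0. 0. 0.]
shift [-0.3501 -0.1968  0.0904] turn [0. 0. 0.]
```

Emit:
arm_command(
  motion=[
    [0.4, -0.175, -0.0984, 0.0452, 0, 0, 0],
    [0.4, -0.175, -0.0984, 0.0452, 0, 0, 0],
    [0.4, -0.175, -0.0984, 0.0452, 0, 0, 0],
    [0.4, -0.175, -0.0984, 0.0452, 0, 0, 0],
    [0.4, -0.175, -0.0984, 0.0452, 0, 0, 0],
  ],
)

```text
time_s: 3.22
tool_pos: [484.8, -1.8, 154.9]
ee_rot: [0.536, 0.844, 0.0, 0.0]
wrist_force: [1.0, -1.0, 0.6]
width: 59.6
grasp_force: 0.0
```

Emit:
arm_command(
  motion=[
    [0.4, -0.175, -0.0984, 0.0452, 0, 0, 0],
    [0.4, -0.175, -0.0984, 0.0452, 0, 0, 0],
    [0.4, -0.175, -0.0984, 0.0452, 0, 0, 0],
    [0.4, -0.175, -0.0984, 0.0452, 0, 0, 0],
    [0.4, -0.175, -0.0984, 0.0452, 0, 0, 0],
  ],
)

```text
time_s: 3.63
tool_pos: [469.8, -202.3, 109.6]
ee_rot: [0.536, 0.844, 0.0, 0.0]
wrist_force: [1.4, -0.2, 0.5]
width: 59.9
grasp_force: 0.0
```

```bash
python3 - <<'E'
from h import *
p=snapshot('side');cv2.imwrite('pics/s1.png',cv2.resize(p['frame'][200:340,200:390],(760,560))[:,:,::-1])
print([(d['score'],d['position']) for d in tip_of('heart2',p)],get_state()['width'])
go(470,-200,33,np.radians(25)); 
E
```

```text
[(0.92, [536.5, -252.0, 1.1]), (0.75, [468.2, -195.5, -2.3])] 60.002611690556954
shift [0.0065 0.0054 0.0764] turn [-0.002  0.003 -0.007]
```

View pics/s1.png

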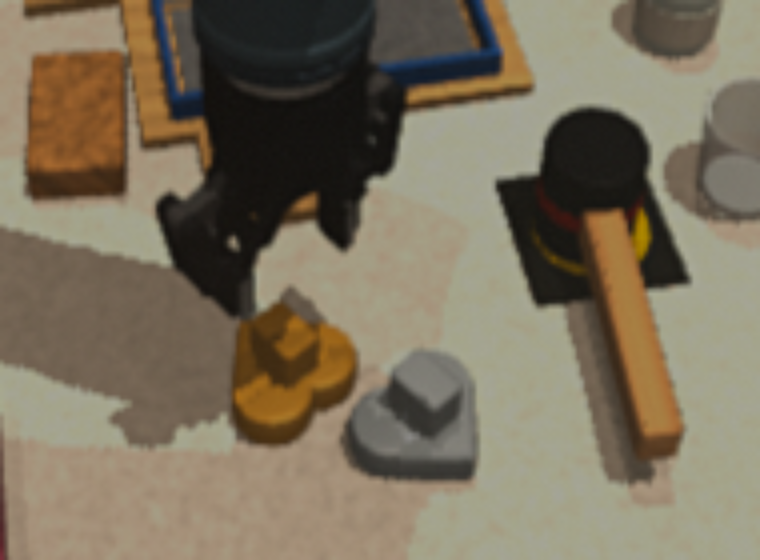

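Shown: the open fingers stand above the amber lug at about (285,330), closing across its narrow side; grey heart at (420,410). I'll let the arm settle and check the offset.

Emit:
arm_command(
  motion=[
    [0.4, 0, 0, 0, 0, 0, 0],
    [0.4, 0, 0, 0, 0, 0, 0],
  ],
)

```text
time_s: 3.9
tool_pos: [470.4, -199.2, 109.9]
ee_rot: [0.536, 0.844, 0.0, -0.0]
wrist_force: [-0.2, 0.1, -0.2]
width: 59.4
grasp_force: 0.0
```

```bash
python3 - <<'E'
from h import *
s=get_state();print(s['tool_pos'],s['dq'].round(3))
go(470,-200,33,np.radians(25)); 
E
```

```text
[ 470.37570198 -199.19790164  109.91182136] [-0.03  -0.009 -0.007  0.003  0.001 -0.003 -0.006]
shift [-0.0006 -0.0007  0.0769] turn [ 0.    -0.001  0.003]
```

Emit:
arm_command(
  motion=[
    [0.4, 0, 0, 0.025, 0, 0, 0],
    [0.4, 0, 0, 0.05, 0, 0, 0],
    [0.4, 0, 0, 0.067, 0, 0, 0],
    [0.4, 0, 0, 0.077, 0, 0, 0],
    [0.4, 0, 0, 0.077, 0, 0, 0],
  ],
)

```text
time_s: 4.32
tool_pos: [469.5, -197.9, 31.5]
ee_rot: [0.536, 0.844, 0.0, -0.002]
wrist_force: [0.2, 1.3, 0.6]
width: 59.7
grasp_force: 0.0
```

Emit:
arm_command(
  motion=[
    [-1, 0, 0, 0, 0, 0, 0],
    [-1, 0, 0, 0, 0, 0, 0],
    [-1, 0, 0, 0, 0, 0, 0],
    [-1, 0, 0, 0, 0, 0, 0],
    [-1, 0, 0, 0, 0, 0, 0],
  ],
  newtons=50,
)

```text
time_s: 4.73
tool_pos: [471.2, -200.1, 34.2]
ee_rot: [0.537, 0.844, 0.0, 0.001]
wrist_force: [-0.4, 0.3, 8.0]
width: 23.1
grasp_force: 50.7
```

Emit:
arm_command(
  motion=[
    [-1, 0, 0, 0, 0, 0, 0],
    [-1, 0, 0, -0.02, 0, 0, 0],
    [-1, 0, 0, -0.05, 0, 0, 0],
    [-1, 0, 0, -0.08, 0, 0, 0],
    [-1, 0, 0, -0.1, 0, 0, 0],
  ],
)

```text
time_s: 5.15
tool_pos: [470.6, -200.4, 135.5]
ee_rot: [0.537, 0.843, 0.0, 0.001]
wrist_force: [0.7, -0.2, -2.4]
width: 22.8
grasp_force: 50.0
```

```bash
python3 - <<'E'
from h import *
s=get_state();print(s['tool_pos'],s['width'],s['grasp_force'])
go(518,153,135,np.radians(-4.8)); 
E
```

```text
[ 470.6386989  -200.41571421  135.4592908 ] 22.829498023893457 50.01412868499756
shift [3.002e-01 1.924e-01 3.000e-04] turn [0.002 0.001 0.52 ]
```

Emit:
arm_command(
  motion=[
    [-1, 0.02, 0.0128, 0, 0, 0, 0],
    [-1, 0.05, 0.032, 0, 0, 0, 0],
    [-1, 0.08, 0.0513, 0, 0, 0, 0],
    [-1, 0.11, 0.0705, 0, 0, 0, 0],
    [-1, 0.14, 0.0897, 0, 0, 0, 0],
  ],
)

```text
time_s: 5.57
tool_pos: [491.9, -33.6, 133.3]
ee_rot: [0.537, 0.843, 0.0, 0.0]
wrist_force: [0.6, 0.5, -2.3]
width: 22.9
grasp_force: 49.9
```

Emit:
arm_command(
  motion=[
    [-1, 0.03, 0.0192, 0, 0, 0, 0.1],
    [-1, 0.06, 0.0385, 0, 0, 0, 0.2],
    [-1, 0.09, 0.0577, 0, 0, 0, 0.3],
    [-1, 0.12, 0.0769, 0, 0, 0, 0.4],
    [-1, 0.14, 0.0897, 0, 0, 0, 0.52],
  ],
)

```text
time_s: 5.98
tool_pos: [514.0, 134.0, 133.2]
ee_rot: [0.736, 0.677, 0.001, -0.001]
wrist_force: [0.5, 0.3, -2.4]
width: 23.6
grasp_force: 49.9
```

Emit:
arm_command(
  motion=[
    [-1, 0.02, 0.001, 0, 0, 0, 0],
    [-1, 0.02, 0.001, 0, 0, 0, 0],
    [-1, 0.02, 0.001, 0, 0, 0, 0],
    [-1, 0.02, 0.001, 0, 0, 0, 0],
  ],
)

```text
time_s: 6.32
tool_pos: [516.5, 148.6, 133.0]
ee_rot: [0.736, 0.677, -0.0, 0.0]
wrist_force: [0.2, -0.6, -2.2]
width: 23.1
grasp_force: 49.8
```

```bash
python3 - <<'E'
from h import *
s=get_state();print(s['tool_pos'],s['width'],s['grasp_force'])
p=snapshot('side');cv2.imwrite('pics/s2.png',cv2.resize(p['frame'][100:270,170:400],(760,560))[:,:,::-1])
go(518,153,47,np.radians(-4.8)); 
E
```

```text
[516.48107249 148.56762795 132.98663011] 23.093707553527246 49.82253313064575
shift [0.0051 0.001  0.086 ] turn [-0.     0.001 -0.001]
```

View pics/s2.png

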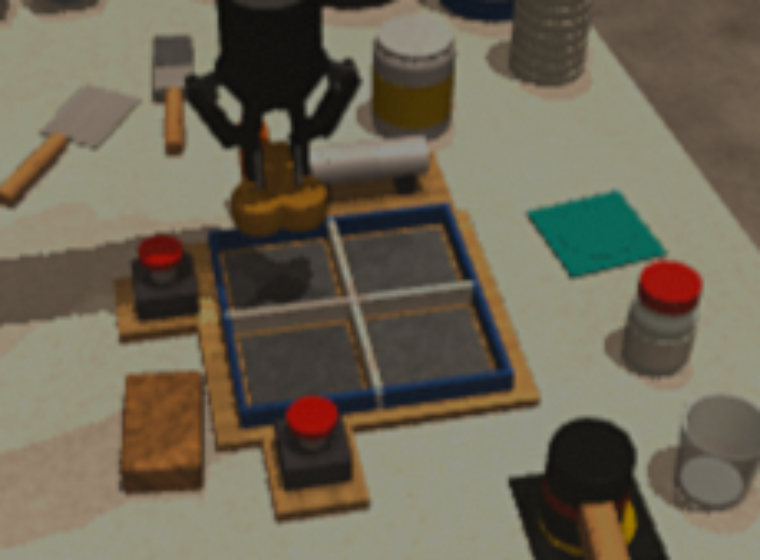

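The amber heart hangs level in the grip at (280,200), above the near-left bay.

Emit:
arm_command(
  motion=[
    [-1, 0.005, 0.001, 0.02, 0, 0, 0],
    [-1, 0.005, 0.001, 0.045, 0, 0, 0],
    [-1, 0.005, 0.001, 0.065, 0, 0, 0],
    [-1, 0.005, 0.001, 0.077, 0, 0, 0],
    [-1, 0.005, 0.001, 0.082, 0, 0, 0],
  ],
)

```text
time_s: 6.78
tool_pos: [517.1, 152.7, 49.4]
ee_rot: [0.736, 0.677, -0.001, -0.0]
wrist_force: [0.1, -0.8, -1.4]
width: 23.2
grasp_force: 49.8
```

Emit:
arm_command(
  motion=[
    [-1, 0, 0, 0.002, 0, 0, 0],
    [-1, 0, 0, 0.004, 0, 0, 0],
    [-1, 0, 0, 0.004, 0, 0, 0],
  ],
)

```text
time_s: 7.03
tool_pos: [518.9, 154.2, 47.5]
ee_rot: [0.736, 0.677, 0.001, 0.0]
wrist_force: [-0.1, -0.1, -2.8]
width: 22.9
grasp_force: 49.8
```

Emit:
arm_command(
  motion=[
    [0.0, 0, 0, 0, 0, 0, 0],
    [0.2, 0, 0, 0, 0, 0, 0],
    [0.2, 0, 0, 0, 0, 0, 0],
    [0.2, 0, 0, 0, 0, 0, 0],
  ],
)

```text
time_s: 7.37
tool_pos: [518.7, 154.5, 47.5]
ee_rot: [0.736, 0.677, 0.001, 0.0]
wrist_force: [-0.3, 0.4, -0.3]
width: 51.1
grasp_force: 0.0
```

Emit:
arm_command(
  motion=[
    [0.2, 0, 0, -0.02, 0, 0, 0],
    [0.2, 0, 0, -0.05, 0, 0, 0],
    [0.2, 0, 0, -0.09, 0, 0, 0],
    [0.2, 0, 0, -0.12, 0, 0, 0],
    [0.2, 0, 0, -0.12, 0, 0, 0],
  ],
)

```text
time_s: 7.78
tool_pos: [522.1, 155.1, 172.9]
ee_rot: [0.736, 0.677, 0.005, 0.002]
wrist_force: [0.9, 0.3, 0.8]
width: 51.1
grasp_force: 0.0
```

```bash
python3 - <<'E'
from h import *
for n in('side','top'):
    p=snapshot(n);print([(round(d['score'],2),d['position']) for d in tip_of('heart2',p)])
go(535,-248,110,np.radians(26)); 
E
```

```text
[(0.81, [523.2, 160.2, 11.8]), (0.61, [535.5, -252.2, 2.2])]
[(0.7, [537.5, -255.1, 6.3]), (0.66, [386.3, 17.6, 1.5]), (0.54, [523.3, 166.4, 10.6])]
shift [-0.3995  0.0508  0.0563] turn [-0.001  0.    -0.536]
```

Emit:
arm_command(
  motion=[
    [0.4, -0.03, 0.005, 0, 0, 0, 0],
    [0.4, -0.07, 0.01, 0, 0, 0, 0],
    [0.4, -0.11, 0.015, 0.01, 0, 0, 0],
    [0.4, -0.15, 0.02, 0.015, 0, 0, 0],
    [0.4, -0.19, 0.025, 0.02, 0, 0, 0],
  ],
)

```text
time_s: 8.4
tool_pos: [526.0, -38.7, 145.1]
ee_rot: [0.736, 0.677, -0.001, -0.001]
wrist_force: [1.3, 0.4, -0.6]
width: 59.5
grasp_force: 0.0
```

Emit:
arm_command(
  motion=[
    [0.4, -0.04, 0.005, 0.01, 0, 0, -0.1],
    [0.4, -0.08, 0.01, 0.02, 0, 0, -0.2],
    [0.4, -0.12, 0.015, 0.03, 0, 0, -0.3],
    [0.4, -0.16, 0.02, 0.035, 0, 0, -0.42],
    [0.4, -0.19, 0.025, 0.035, 0, 0, -0.536],
  ],
)

```text
time_s: 8.82
tool_pos: [533.7, -231.9, 109.0]
ee_rot: [0.529, 0.849, -0.001, -0.002]
wrist_force: [-0.8, -0.2, 0.6]
width: 59.8
grasp_force: 0.0
```

Emit:
arm_command(
  motion=[
    [0.4, -0.015, 0.01, 0, 0, 0, 0],
    [0.4, -0.015, 0.01, 0, 0, 0, 0],
    [0.4, -0.015, 0.01, 0, 0, 0, 0],
    [0.4, -0.015, 0.01, 0, 0, 0, 0],
  ],
)

```text
time_s: 9.15
tool_pos: [551.1, -236.2, 110.5]
ee_rot: [0.53, 0.848, -0.0, -0.002]
wrist_force: [-0.4, 0.9, 0.2]
width: 59.9
grasp_force: 0.0
```

```bash
python3 - <<'E'
from h import *
p=snapshot('side');cv2.imwrite('pics/s3.png',cv2.resize(p['frame'][130:340,200:420],(600,572))[:,:,::-1])
print([(round(d['score'],2),d['position']) for d in tip_of('heart0',p)],get_state()['tool_pos'])
go(534,-247,33,np.radians(26)); 
E
```

```text
[(0.71, [524.4, 164.9, 11.8]), (0.64, [533.5, -251.3, 1.7])] [ 551.43324046 -235.96459064  111.12894394]
shift [-0.0024 -0.0204  0.0781] turn [-0.001 -0.002  0.001]
```

View pics/s3.png

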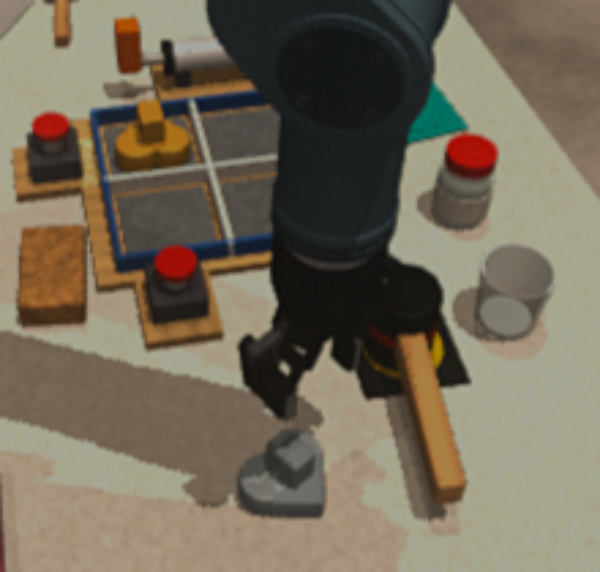

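The amber heart lies flat in the near-left bay at (150,145). The gripper needs a 20 mm shift to sit over the grey lug at (290,455).

Emit:
arm_command(
  motion=[
    [0.4, -0.002, -0.01, 0, 0, 0, 0],
    [0.4, -0.002, -0.02, 0, 0, 0, 0],
    [0.4, -0.002, -0.02, 0.02, 0, 0, 0],
    [0.4, -0.002, -0.02, 0.035, 0, 0, 0],
    [0.4, -0.002, -0.02, 0.035, 0, 0, 0],
  ],
)

```text
time_s: 9.67
tool_pos: [531.8, -247.7, 74.6]
ee_rot: [0.531, 0.848, -0.001, -0.002]
wrist_force: [-0.8, 0.8, -0.5]
width: 59.9
grasp_force: 0.0
```

Emit:
arm_command(
  motion=[
    [0.4, 0, 0, 0.015, 0, 0, 0],
    [0.4, 0, 0, 0.03, 0, 0, 0],
    [0.4, 0, 0, 0.042, 0, 0, 0],
    [0.4, 0, 0, 0.042, 0, 0, 0],
  ],
)

```text
time_s: 10.0
tool_pos: [533.2, -247.7, 33.3]
ee_rot: [0.53, 0.848, -0.0, -0.002]
wrist_force: [0.3, 0.3, -0.1]
width: 59.6
grasp_force: 0.0
```

Emit:
arm_command(
  motion=[
    [-1, 0, 0, 0, 0, 0, 0],
    [-1, 0, 0, 0, 0, 0, 0],
    [-1, 0, 0, 0, 0, 0, 0],
    [-1, 0, 0, 0, 0, 0, 0],
    [-1, 0, 0, 0, 0, 0, 0],
  ],
  newtons=50,
)

```text
time_s: 10.42
tool_pos: [535.8, -248.7, 36.1]
ee_rot: [0.53, 0.848, 0.0, 0.001]
wrist_force: [-1.1, 0.1, 7.0]
width: 22.9
grasp_force: 50.5
```

Emit:
arm_command(
  motion=[
    [-1, 0, 0, 0, 0, 0, 0],
    [-1, 0, 0, -0.02, 0, 0, 0],
    [-1, 0, 0, -0.05, 0, 0, 0],
    [-1, 0, 0, -0.08, 0, 0, 0],
    [-1, 0, 0, -0.1, 0, 0, 0],
  ],
)

```text
time_s: 10.83
tool_pos: [535.6, -248.6, 137.4]
ee_rot: [0.53, 0.848, 0.0, 0.001]
wrist_force: [2.1, -0.7, -1.4]
width: 23.0
grasp_force: 49.5
```

```bash
python3 - <<'E'
from h import *
s=get_state();print(s['tool_pos'],s['width'],s['grasp_force'])
go(510,63,135,np.radians(-4.8)); 
E
```

```text
[ 535.5555868  -248.56926589  137.3709302 ] 23.034329299453333 49.532158970832825
shift [0.2914 0.1133 0.0021] turn [0.002 0.001 0.537]
```

Emit:
arm_command(
  motion=[
    [-1, 0.02, 0.008, 0, 0, 0, 0],
    [-1, 0.05, 0.0195, 0, 0, 0, 0],
    [-1, 0.08, 0.031, 0, 0, 0, 0],
    [-1, 0.11, 0.043, 0, 0, 0, 0],
    [-1, 0.14, 0.0545, 0, 0, 0, 0],
  ],
)

```text
time_s: 11.25
tool_pos: [522.2, -96.9, 135.0]
ee_rot: [0.53, 0.848, 0.0, -0.0]
wrist_force: [1.3, 0.4, -2.4]
width: 23.0
grasp_force: 49.6
```

Emit:
arm_command(
  motion=[
    [-1, 0.03, 0.012, 0, 0, 0, 0.1],
    [-1, 0.06, 0.0235, 0, 0, 0, 0.2],
    [-1, 0.09, 0.035, 0, 0, 0, 0.3],
    [-1, 0.12, 0.047, 0, 0, 0, 0.42],
    [-1, 0.15, 0.058, 0, 0, 0, 0.537],
  ],
)

```text
time_s: 11.67
tool_pos: [508.8, 63.5, 135.0]
ee_rot: [0.738, 0.675, 0.0, -0.0]
wrist_force: [0.2, 0.8, -1.4]
width: 23.2
grasp_force: 49.6
```

Emit:
arm_command(
  motion=[
    [-1, 0, 0, 0, 0, 0, 0],
    [-1, 0, 0, 0, 0, 0, 0],
    [-1, 0, 0, 0, 0, 0, 0],
    [-1, 0, 0, 0, 0, 0, 0],
  ],
)

```text
time_s: 12.0
tool_pos: [509.2, 60.3, 135.0]
ee_rot: [0.737, 0.676, -0.0, 0.0]
wrist_force: [-0.3, -0.9, -1.9]
width: 23.3
grasp_force: 49.6
```

```bash
python3 - <<'E'
from h import *
s=get_state();print(s['tool_pos'],s['width'],s['grasp_force'])
go(510,63,49,np.radians(-4.8)); 
E
```

```text
[509.24449149  60.28797904 135.00340968] 23.31821014260805 49.551944732666016
shift [0.0028 0.0005 0.086 ] turn [ 0.     0.001 -0.001]
```

Emit:
arm_command(
  motion=[
    [-1, 0.003, 0.001, 0.02, 0, 0, 0],
    [-1, 0.003, 0.001, 0.045, 0, 0, 0],
    [-1, 0.003, 0.001, 0.065, 0, 0, 0],
    [-1, 0.003, 0.001, 0.077, 0, 0, 0],
    [-1, 0.003, 0.001, 0.083, 0, 0, 0],
  ],
)

```text
time_s: 12.42
tool_pos: [509.6, 63.2, 50.5]
ee_rot: [0.737, 0.676, -0.001, -0.0]
wrist_force: [-0.4, 0.1, -1.7]
width: 23.1
grasp_force: 49.5
```

Emit:
arm_command(
  motion=[
    [-1, 0, 0, 0.002, 0, 0, 0],
    [-1, 0, 0, 0.004, 0, 0, 0],
    [-1, 0, 0, 0.004, 0, 0, 0],
  ],
)

```text
time_s: 12.67
tool_pos: [511.1, 64.5, 48.5]
ee_rot: [0.736, 0.677, 0.0, 0.0]
wrist_force: [-0.7, -0.1, -1.8]
width: 23.3
grasp_force: 49.5
```

Emit:
arm_command(
  motion=[
    [0.0, 0, 0, 0, 0, 0, 0],
    [0.2, 0, 0, 0, 0, 0, 0],
    [0.2, 0, 0, 0, 0, 0, 0],
    [0.2, 0, 0, 0, 0, 0, 0],
  ],
)

```text
time_s: 13.0
tool_pos: [510.9, 64.9, 48.4]
ee_rot: [0.736, 0.677, 0.0, 0.0]
wrist_force: [-0.3, -0.2, 0.0]
width: 51.4
grasp_force: 0.0
```

Emit:
arm_command(
  motion=[
    [0.2, 0, 0, -0.02, 0, 0, 0],
    [0.2, 0, 0, -0.05, 0, 0, 0],
    [0.2, 0, 0, -0.09, 0, 0, 0],
    [0.2, 0, 0, -0.12, 0, 0, 0],
    [0.2, 0, 0, -0.12, 0, 0, 0],
  ],
)

```text
time_s: 13.42
tool_pos: [514.3, 65.0, 173.6]
ee_rot: [0.736, 0.677, 0.004, 0.002]
wrist_force: [2.4, 0.5, -0.3]
width: 51.2
grasp_force: 0.0
```

```bash
python3 - <<'E'
from h import *
s=get_state();print(s['tool_pos'],s['joint_pos'].round(2))
for n in('side','top'):
    p=snapshot(n)
    for l in('heart0','mallet','mat','pin_top_a'):print(l,[(round(d['score'],2),np.round(d['position'],1).tolist()) for d in tip_of(l,p)])
cv2.imwrite('pics/t4.png',cv2.resize(p['frame'][120:280,170:420],(800,512),interpolation=cv2.INTER_CUBIC)[:,:,::-1])
im=cv2.convertScaleAbs(rect(p,655,-200,39,130,2),alpha=1.5);cv2.imwrite('pics/m4.png',im[:,:,::-1])
E
```

```text
[514.29360324  64.95872173 173.58157812] [-0.62  0.42  0.51  1.97 -0.28  0.81 -0.04]
heart0 [(0.8, [510.0, 60.7, 12.7]), (0.61, [521.3, 159.8, 16.3])]
mallet [(0.97, [673.2, -139.3, 4.9]), (0.89, [284.9, -353.0, 2.1]), (0.22, [700.1, 374.4, -2.3])]
mat [(0.91, [527.2, -428.0, 1.2]), (0.56, [810.7, 162.0, -1.0])]
pin_top_a [(0.7, [496.9, -43.4, 68.5]), (0.5, [417.0, 166.8, 69.8])]
heart0 [(0.62, [522.5, 166.0, 11.7])]
mallet [(0.85, [678.4, -144.5, 7.1]), (0.67, [283.3, -351.4, 0.9])]
mat [(0.96, [526.1, -429.8, 1.1]), (0.86, [682.1, -146.8, -0.7]), (0.63, [814.0, 164.3, 2.9])]
pin_top_a [(0.59, [416.9, 167.1, 66.9]), (0.57, [493.3, -42.8, 65.5])]
```

View pics/t4.png

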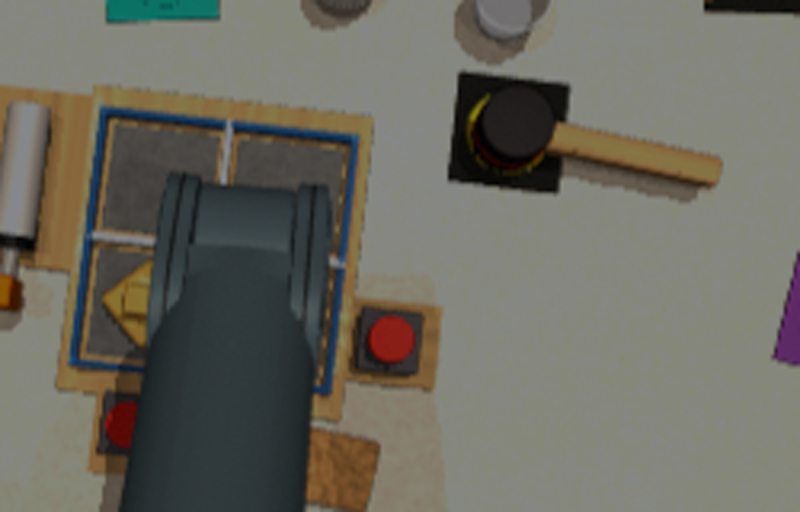

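View pics/m4.png

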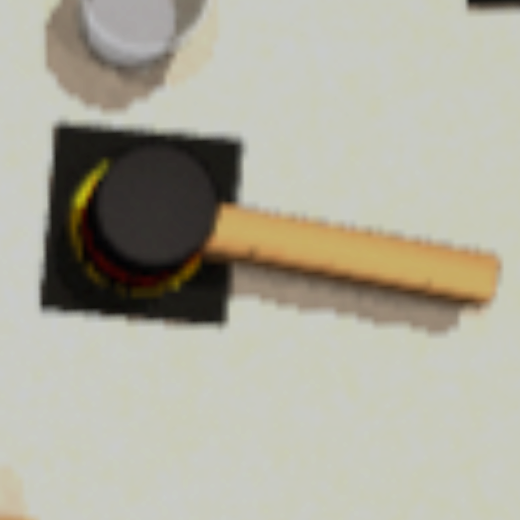

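Both hearts are in (amber at (130,300) in the crop; grey hidden by the arm, but the side view's network puts it at bay 0). In the rectified crop the mallet handle runs from (225,230) to (495,278) and the mat's corners give its centre as about (679,-146). Next, the mallet.

```bash
python3 - <<'E'
from h import *
go(663.5,-202,120,np.radians(-10.1))
E
```

```text
shift [-0.2526  0.1754  0.0472] turn [-0.001  0.001  0.092]
```

Emit:
arm_command(
  motion=[
    [0.4, -0.025, 0.0175, 0, 0, 0, 0.02],
    [0.4, -0.05, 0.035, 0, 0, 0, 0.04],
    [0.4, -0.08, 0.0555, 0, 0, 0, 0.06],
    [0.4, -0.11, 0.0765, 0, 0, 0, 0.08],
    [0.4, -0.14, 0.097, 0, 0, 0, 0.092],
  ],
)

```text
time_s: 14.33
tool_pos: [595.9, -84.3, 167.5]
ee_rot: [0.767, 0.642, -0.0, -0.0]
wrist_force: [1.1, 0.9, 0.2]
width: 59.8
grasp_force: 0.0
```

Emit:
arm_command(
  motion=[
    [0.4, -0.03, 0.015, 0.01, 0, 0, 0],
    [0.4, -0.06, 0.035, 0.025, 0, 0, 0],
    [0.4, -0.09, 0.055, 0.035, 0, 0, 0],
    [0.4, -0.105, 0.067, 0.045, 0, 0, 0],
    [0.4, -0.105, 0.067, 0.045, 0, 0, 0],
  ],
)

```text
time_s: 14.75
tool_pos: [641.9, -204.1, 120.4]
ee_rot: [0.768, 0.64, -0.002, 0.0]
wrist_force: [-0.1, 1.0, -0.3]
width: 60.3
grasp_force: 0.0
```

Emit:
arm_command(
  motion=[
    [0.4, 0, 0, 0, 0, 0, 0],
    [0.4, 0, 0, 0, 0, 0, 0],
    [0.4, 0, 0, 0, 0, 0, 0],
  ],
)

```text
time_s: 15.0
tool_pos: [643.2, -196.3, 123.1]
ee_rot: [0.766, 0.643, 0.0, -0.0]
wrist_force: [-0.0, 0.7, 0.5]
width: 59.5
grasp_force: 0.0
```

```bash
python3 - <<'E'
from h import *
p=snapshot('side');cv2.imwrite('pics/s5.png',cv2.resize(p['frame'][150:310,230:420],(665,560))[:,:,::-1])
print(get_state()['tool_pos']);go(663.5,-202,26,np.radians(-10.1))
print([(round(d['score'],2),np.round(d['position'],1).tolist()) for d in tip_of('heart0',p)])
E
```

```text
[ 643.23362369 -196.31035185  123.29240996]
shift [-0.0022  0.0209  0.0973] turn [ 0.    -0.001  0.002]
[(0.81, [508.3, 62.6, 13.4]), (0.79, [522.8, 162.3, 13.5]), (0.57, [560.9, 101.4, 0.1]), (0.26, [389.5, 15.4, 0.9])]
```

View pics/s5.png

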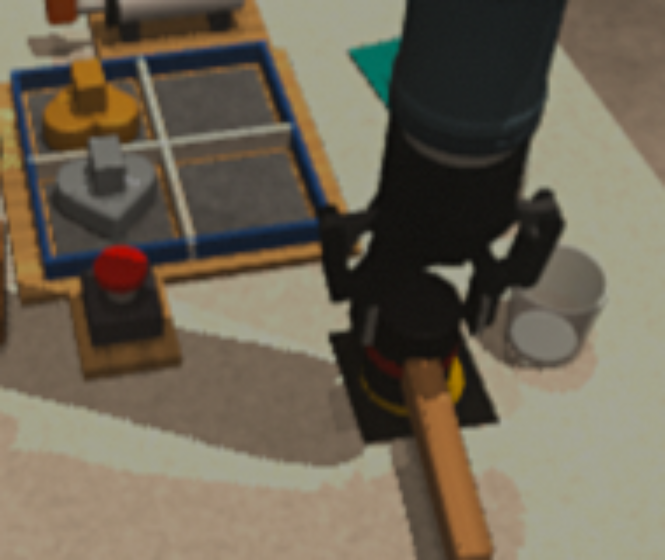

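Both hearts lie flat in the two near bays (amber (90,110), grey (105,185)), and the gripper is over the mallet handle near (420,370).

Emit:
arm_command(
  motion=[
    [0.4, -0.002, 0.01, 0, 0, 0, 0],
    [0.4, -0.002, 0.02, 0.02, 0, 0, 0],
    [0.4, -0.002, 0.02, 0.03, 0, 0, 0],
    [0.4, -0.002, 0.02, 0.03, 0, 0, 0],
  ],
)

```text
time_s: 15.43
tool_pos: [660.7, -201.7, 90.4]
ee_rot: [0.766, 0.643, -0.001, -0.002]
wrist_force: [-0.4, 0.8, -0.1]
width: 60.0
grasp_force: 0.0
```

Emit:
arm_command(
  motion=[
    [0.4, 0, 0, 0.015, 0, 0, 0],
    [0.4, 0, 0, 0.035, 0, 0, 0],
    [0.4, 0, 0, 0.055, 0, 0, 0],
    [0.4, 0, 0, 0.067, 0, 0, 0],
    [0.4, 0, 0, 0.067, 0, 0, 0],
  ],
)

```text
time_s: 15.85
tool_pos: [659.9, -202.4, 22.9]
ee_rot: [0.766, 0.642, -0.001, -0.002]
wrist_force: [-0.5, 0.4, 0.2]
width: 59.8
grasp_force: 0.0
```

Emit:
arm_command(
  motion=[
    [-1, 0, 0, 0, 0, 0, 0],
    [-1, 0, 0, 0, 0, 0, 0],
    [-1, 0, 0, 0, 0, 0, 0],
    [-1, 0, 0, 0, 0, 0, 0],
    [-1, 0, 0, 0, 0, 0, 0],
  ],
  newtons=110,
)

```text
time_s: 16.27
tool_pos: [663.1, -204.0, 27.5]
ee_rot: [0.767, 0.642, 0.001, 0.001]
wrist_force: [-2.5, 0.3, 7.6]
width: 22.5
grasp_force: 107.3
```

```bash
python3 - <<'E'
from h import *
s=get_state();print(s['tool_pos'],R.from_quat(s['ee_rot']).as_matrix().round(3)[:2,1],s['width'],s['grasp_force'],s['wrist_force'])
E
```

```text
[ 663.09003234 -203.95363946   27.53903243] [ 0.985 -0.175] 22.51047209991376 107.3323667049408 [-2.49452066  0.27588905  7.55584844]
```

Emit:
arm_command(
  motion=[
    [-1, 0, 0, -0.01, 0, 0, 0],
    [-1, 0, 0, -0.03, 0, 0, 0],
    [-1, 0, 0, -0.06, 0, 0, 0],
    [-1, 0, 0, -0.09, 0, 0, 0],
    [-1, 0, 0, -0.1, 0, 0, 0],
  ],
)

```text
time_s: 16.68
tool_pos: [664.4, -204.7, 130.8]
ee_rot: [0.767, 0.642, 0.002, 0.003]
wrist_force: [0.2, -0.6, -3.3]
width: 22.6
grasp_force: 108.3
```

```bash
python3 - <<'E'
from h import *
s=get_state();print(s['tool_pos'],s['width'],s['wrist_force'],s['torque'])
go(484.3,-106,127,np.radians(-10.1))
E
```

```text
[ 664.42630591 -204.67881085  130.76481697] 22.64028486785068 [ 0.20377573 -0.64420564 -3.27959832] [-0.29283942 -0.09352315 -0.02611909]
shift [ 0.0656 -0.1947  0.0025] turn [0.006 0.001 0.   ]
```

Emit:
arm_command(
  motion=[
    [-1, 0.008, -0.02, 0, 0, 0, 0],
    [-1, 0.016, -0.05, 0, 0, 0, 0],
    [-1, 0.028, -0.085, 0, 0, 0, 0],
    [-1, 0.04, -0.12, 0, 0, 0, 0],
    [-1, 0.05, -0.15, 0, 0, 0, 0],
  ],
)

```text
time_s: 17.1
tool_pos: [520.2, -126.5, 125.0]
ee_rot: [0.766, 0.642, -0.001, -0.001]
wrist_force: [-0.3, 1.0, -3.5]
width: 22.2
grasp_force: 108.4
```

Emit:
arm_command(
  motion=[
    [-1, 0.008, -0.025, 0, 0, 0, 0],
    [-1, 0.016, -0.045, 0, 0, 0, 0],
    [-1, 0.016, -0.045, 0, 0, 0, 0],
    [-1, 0.016, -0.045, 0, 0, 0, 0],
    [-1, 0.016, -0.045, 0, 0, 0, 0],
  ],
)

```text
time_s: 17.52
tool_pos: [482.6, -104.6, 126.0]
ee_rot: [0.766, 0.642, 0.0, 0.001]
wrist_force: [1.2, 1.3, -4.2]
width: 22.4
grasp_force: 108.5
```

```bash
python3 - <<'E'
from h import *
s=get_state();print(s['tool_pos'],s['width'],s['wrist_force'],s['torque'])
go(484.3,-106,127,np.radians(-10.1))
for n in('top','side'):
    p=snapshot(n)
    for l in('mallet','pin_top_a','heart0'):print(l,[(round(d['score'],2),np.round(d['position'],1).tolist()) for d in tip_of(l,p)])
cv2.imwrite('pics/s6.png',cv2.resize(p['frame'][130:310,170:400],(767,600))[:,:,::-1])
E
```

```text
[ 482.57562937 -104.57774781  126.0013339 ] 22.38548917051939 [ 1.24274298  1.28526958 -4.24316448] [-0.2018482   0.02480298 -0.01509067]
shift [-0.0011  0.0019 -0.001 ] turn [0.001 0.    0.001]
mallet [(0.74, [283.3, -352.9, 0.2]), (0.56, [494.8, -43.2, 103.1]), (0.56, [700.2, 375.0, 0.8])]
pin_top_a [(0.62, [419.0, 167.2, 63.8])]
heart0 [(0.83, [523.1, 166.7, 10.2]), (0.6, [514.9, 59.3, 18.2])]
mallet [(0.83, [284.5, -352.7, 0.9]), (0.79, [491.5, -41.9, 102.4])]
pin_top_a [(0.47, [419.6, 166.1, 68.2])]
heart0 [(0.56, [522.9, 160.5, 14.5])]
```

View pics/s6.png

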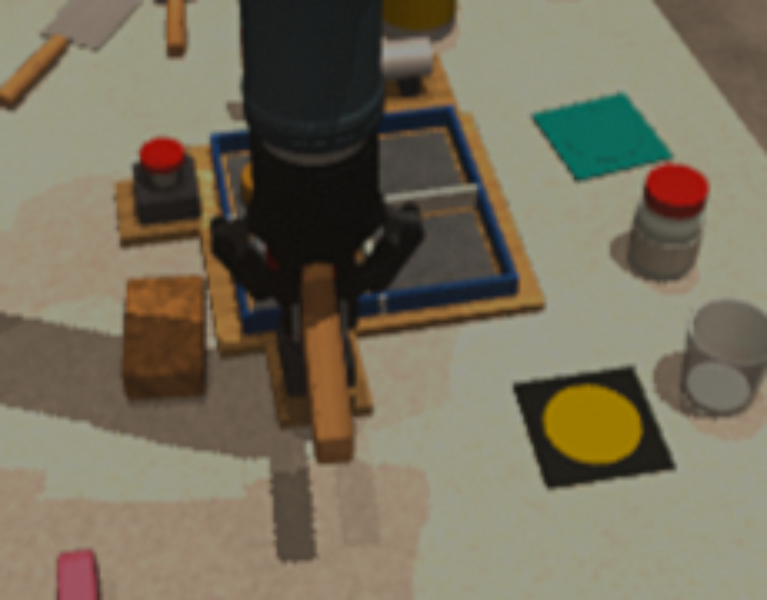

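The mallet is held level over the right-hand pin (handle at (325,370)), and the mat's yellow disc now shows at (593,425). Lowering in steps while watching the force.

Emit:
arm_command(
  motion=[
    [-1, -0.001, 0.002, 0.01, 0, 0, 0],
    [-1, -0.001, 0.002, 0.02, 0, 0, 0],
    [-1, -0.001, 0.002, 0.027, 0, 0, 0],
    [-1, -0.001, 0.002, 0.033, 0, 0, 0],
    [-1, -0.001, 0.002, 0.038, 0, 0, 0],
  ],
)

```text
time_s: 18.33
tool_pos: [483.0, -105.8, 87.1]
ee_rot: [0.767, 0.642, -0.001, -0.001]
wrist_force: [-3.0, -0.2, 5.3]
width: 22.7
grasp_force: 109.9
```

Emit:
arm_command(
  motion=[
    [-1, 0, 0, 0.004, 0, 0, 0],
    [-1, 0, 0, 0.008, 0, 0, 0],
    [-1, 0, 0, 0.012, 0, 0, 0],
    [-1, 0, 0, 0.015, 0, 0, 0],
    [-1, 0, 0, 0.018, 0, 0, 0],
  ],
)

```text
time_s: 18.75
tool_pos: [483.1, -105.8, 69.9]
ee_rot: [0.767, 0.642, -0.0, -0.001]
wrist_force: [-4.0, -1.1, 6.5]
width: 22.5
grasp_force: 110.0
```

Emit:
arm_command(
  motion=[
    [-1, 0, 0, 0.002, 0, 0, 0],
    [-1, 0, 0, 0.003, 0, 0, 0],
    [-1, 0, 0, 0.004, 0, 0, 0],
  ],
)

```text
time_s: 19.0
tool_pos: [483.2, -106.4, 66.6]
ee_rot: [0.767, 0.642, -0.0, -0.0]
wrist_force: [-8.2, -1.5, 24.6]
width: 22.3
grasp_force: 112.7
```

Emit:
arm_command(
  motion=[
    [-1, 0, 0, 0.0015, 0, 0, 0],
    [-1, 0, 0, 0.0015, 0, 0, 0],
    [-1, 0, 0, -0.01, 0, 0, 0],
    [-1, 0, 0, -0.03, 0, 0, 0],
    [-1, 0, 0, -0.063, 0, 0, 0],
  ],
)

```text
time_s: 19.42
tool_pos: [481.9, -105.2, 127.8]
ee_rot: [0.766, 0.642, -0.002, -0.001]
wrist_force: [0.6, 0.6, -4.0]
width: 22.7
grasp_force: 108.7
```

```bash
python3 - <<'E'
from h import *
s=get_state();print(s['tool_pos'],s['wrist_force'])
go(430,104,127,np.radians(10))
E
```

```text
[ 481.85832089 -105.23148596  127.75270297] [ 0.60313568  0.64645117 -4.00339818]
shift [ 0.1969 -0.0877  0.001 ] turn [-0.005  0.    -0.35 ]
```

Emit:
arm_command(
  motion=[
    [-1, 0.02, -0.009, 0, 0, 0, 0],
    [-1, 0.05, -0.022, 0, 0, 0, 0],
    [-1, 0.08, -0.036, 0, 0, 0, 0],
    [-1, 0.11, -0.049, 0, 0, 0, 0],
    [-1, 0.13, -0.058, 0, 0, 0, 0],
  ],
)

```text
time_s: 19.83
tool_pos: [448.4, 35.8, 128.9]
ee_rot: [0.766, 0.643, 0.0, -0.001]
wrist_force: [-0.2, -0.1, -3.9]
width: 22.2
grasp_force: 108.9
```

Emit:
arm_command(
  motion=[
    [-1, 0.02, -0.009, 0, 0, 0, -0.07],
    [-1, 0.04, -0.018, 0, 0, 0, -0.14],
    [-1, 0.06, -0.027, 0, 0, 0, -0.22],
    [-1, 0.067, -0.03, 0, 0, 0, -0.29],
    [-1, 0.067, -0.03, 0, 0, 0, -0.35],
  ],
)

```text
time_s: 20.25
tool_pos: [431.0, 106.6, 129.0]
ee_rot: [0.64, 0.768, 0.001, -0.0]
wrist_force: [0.4, -0.2, -4.1]
width: 22.7
grasp_force: 108.9
```

Emit:
arm_command(
  motion=[
    [-1, 0, 0, 0, 0, 0, 0],
    [-1, 0, 0, 0, 0, 0, 0],
    [-1, 0, 0, 0, 0, 0, 0],
  ],
)

```text
time_s: 20.5
tool_pos: [431.7, 103.2, 129.0]
ee_rot: [0.644, 0.765, 0.0, 0.0]
wrist_force: [0.6, 0.1, -3.7]
width: 22.3
grasp_force: 108.9
```

```bash
python3 - <<'E'
from h import *
s=get_state();print(s['tool_pos'],s['wrist_force'])
go(430,104,127,np.radians(10))
for n in('top','side'):
    p=snapshot(n)
    for l in('mallet','pin_top_a'):print(l,[(round(d['score'],2),np.round(d['position'],1).tolist()) for d in tip_of(l,p)])
cv2.imwrite('pics/s7.png',cv2.resize(p['frame'][130:310,170:400],(767,600))[:,:,::-1])
E
```

```text
[431.725525   103.24006148 128.97900966] [ 0.57519705  0.10783298 -3.69313574]
shift [ 0.001  -0.0016  0.002 ] turn [ 0.     0.    -0.003]
mallet [(0.91, [282.9, -354.5, -2.1])]
pin_top_a [(0.55, [496.1, -44.9, 43.4]), (0.2, [385.3, 14.9, 1.3])]
mallet [(0.87, [286.3, -353.9, 3.8]), (0.67, [417.7, 169.1, 105.2])]
pin_top_a [(0.62, [494.0, -38.3, 42.4]), (0.44, [420.8, 166.2, 67.7])]
```

View pics/s7.png

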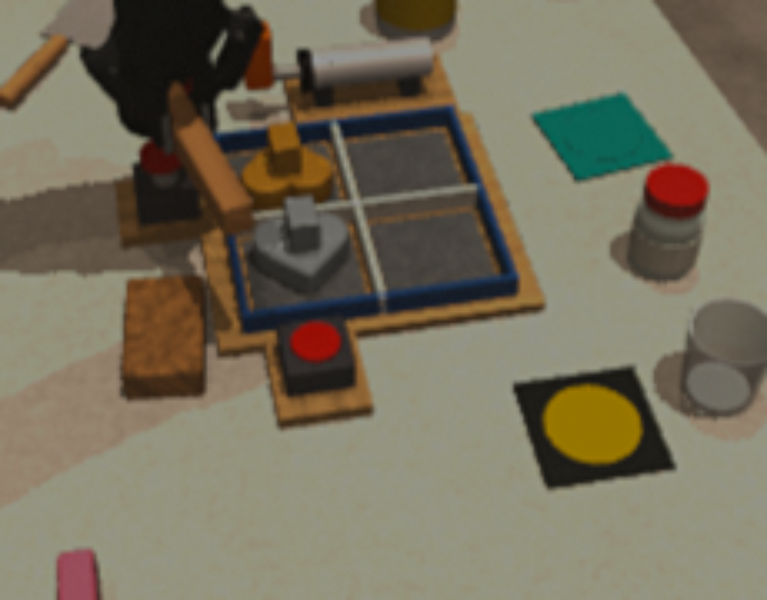

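The right-hand pin is fully down (red head at (315,342) flush with its block, network z about 43). The mallet is over the front pin at (160,155). Press again.

Emit:
arm_command(
  motion=[
    [-1, 0.001, -0.001, 0.01, 0, 0, 0],
    [-1, 0.001, -0.001, 0.02, 0, 0, 0],
    [-1, 0.001, -0.001, 0.028, 0, 0, 0],
    [-1, 0.001, -0.001, 0.035, 0, 0, 0],
    [-1, 0.001, -0.001, 0.04, 0, 0, 0],
  ],
)

```text
time_s: 21.22
tool_pos: [429.8, 104.0, 87.8]
ee_rot: [0.643, 0.766, -0.001, -0.0]
wrist_force: [-2.8, -1.6, 4.4]
width: 22.7
grasp_force: 110.3
```

Emit:
arm_command(
  motion=[
    [-1, 0, 0, 0.004, 0, 0, 0],
    [-1, 0, 0, 0.008, 0, 0, 0],
    [-1, 0, 0, 0.012, 0, 0, 0],
    [-1, 0, 0, 0.015, 0, 0, 0],
    [-1, 0, 0, 0.018, 0, 0, 0],
  ],
)

```text
time_s: 21.63
tool_pos: [429.9, 104.1, 70.8]
ee_rot: [0.643, 0.766, -0.0, -0.0]
wrist_force: [-4.0, -2.0, 5.7]
width: 22.4
grasp_force: 110.3
```

Emit:
arm_command(
  motion=[
    [-1, 0, 0, 0.002, 0, 0, 0],
    [-1, 0, 0, 0.004, 0, 0, 0],
    [-1, 0, 0, 0.005, 0, 0, 0],
  ],
)

```text
time_s: 21.88
tool_pos: [430.0, 103.8, 66.0]
ee_rot: [0.643, 0.766, -0.0, -0.0]
wrist_force: [-4.6, -4.8, 17.0]
width: 22.1
grasp_force: 111.9
```

Emit:
arm_command(
  motion=[
    [-1, 0, 0, 0.002, 0, 0, 0],
    [-1, 0, 0, 0.002, 0, 0, 0],
    [-1, 0, 0, -0.01, 0, 0, 0],
    [-1, 0, 0, -0.03, 0, 0, 0],
    [-1, 0, 0, -0.063, 0, 0, 0],
  ],
)

```text
time_s: 22.3
tool_pos: [428.7, 103.9, 127.7]
ee_rot: [0.643, 0.766, -0.002, -0.001]
wrist_force: [0.5, 1.3, -3.3]
width: 22.4
grasp_force: 109.2
```

```bash
python3 - <<'E'
from h import *
s=get_state();print(s['tool_pos'],s['wrist_force'])
p=snapshot('top')
m=rect(p,680,-146,4,70,4).astype(int);y=((m[...,0]>90)&(m[...,1]>70)&(m[...,2]<60)).astype(np.uint8)
n,l,st,c=cv2.connectedComponentsWithStats(y);i=1+st[1:,4].argmax();print(st[i],680-(c[i][1]-280)/4,-146-(c[i][0]-280)/4)
go(668,-209,131,np.radians(-10))
E
```

```text
[428.67138413 103.9188066  127.67908394] [ 0.52020905  1.29193567 -3.28892989]
[  135   138   282   286 63380] 679.7541890186178 -145.11744635531713
shift [-0.3495  0.1779  0.0031] turn [ 0.005 -0.002  0.347]
```

Emit:
arm_command(
  motion=[
    [-1, -0.02, 0.01, 0, 0, 0, 0],
    [-1, -0.045, 0.023, 0, 0, 0, 0],
    [-1, -0.075, 0.038, 0, 0, 0, 0],
    [-1, -0.105, 0.053, 0, 0, 0, 0],
    [-1, -0.135, 0.069, 0, 0, 0, 0],
  ],
)

```text
time_s: 22.77
tool_pos: [522.5, -17.6, 128.5]
ee_rot: [0.643, 0.766, 0.0, 0.0]
wrist_force: [0.3, 0.8, -4.2]
width: 22.4
grasp_force: 109.3
```

Emit:
arm_command(
  motion=[
    [-1, -0.03, 0.015, 0, 0, 0, 0.07],
    [-1, -0.06, 0.03, 0, 0, 0, 0.14],
    [-1, -0.09, 0.046, 0, 0, 0, 0.21],
    [-1, -0.12, 0.061, 0, 0, 0, 0.28],
    [-1, -0.15, 0.076, 0, 0, 0, 0.347],
  ],
)

```text
time_s: 23.18
tool_pos: [623.4, -152.2, 128.0]
ee_rot: [0.767, 0.642, 0.0, -0.0]
wrist_force: [1.5, 0.4, -3.8]
width: 22.2
grasp_force: 109.5
```

Emit:
arm_command(
  motion=[
    [-1, -0.02, 0.02, 0, 0, 0, 0],
    [-1, -0.045, 0.05, 0, 0, 0, 0],
    [-1, -0.045, 0.05, 0, 0, 0, 0],
    [-1, -0.045, 0.05, 0, 0, 0, 0],
    [-1, -0.045, 0.05, 0, 0, 0, 0],
  ],
)

```text
time_s: 23.6
tool_pos: [663.5, -203.6, 127.7]
ee_rot: [0.766, 0.643, -0.0, -0.001]
wrist_force: [-0.6, 0.4, -3.9]
width: 22.9
grasp_force: 109.9
```

```bash
python3 - <<'E'
from h import *
s=get_state();print(s['tool_pos'],s['wrist_force'])
go(668.3,-208.5,30,np.radians(-10))
E
```

```text
[ 663.52975436 -203.61158154  127.65596481] [-0.57007937  0.38360566 -3.93517366]
shift [-0.0041  0.0057  0.0976] turn [-0.001 -0.001  0.001]
```

Emit:
arm_command(
  motion=[
    [-1, -0.004, 0.006, 0.02, 0, 0, 0],
    [-1, -0.004, 0.006, 0.045, 0, 0, 0],
    [-1, -0.004, 0.006, 0.07, 0, 0, 0],
    [-1, -0.004, 0.006, 0.085, 0, 0, 0],
    [-1, -0.004, 0.006, 0.092, 0, 0, 0],
  ],
)

```text
time_s: 24.02
tool_pos: [667.3, -206.7, 33.9]
ee_rot: [0.765, 0.644, -0.001, -0.002]
wrist_force: [0.5, 0.2, -4.9]
width: 22.3
grasp_force: 109.8
```

Emit:
arm_command(
  motion=[
    [-1, 0, 0, 0, 0, 0, 0],
    [-1, 0, 0, 0.003, 0, 0, 0],
    [-1, 0, 0, 0.006, 0, 0, 0],
    [-1, 0, 0, 0.007, 0, 0, 0],
    [-1, 0, 0, 0.007, 0, 0, 0],
  ],
)

```text
time_s: 24.43
tool_pos: [669.7, -209.1, 30.6]
ee_rot: [0.766, 0.643, 0.0, 0.0]
wrist_force: [0.2, 0.6, -4.0]
width: 22.2
grasp_force: 109.8
```

Emit:
arm_command(
  motion=[
    [-1, 0, 0, 0.001, 0, 0, 0],
    [-1, 0, 0, 0.002, 0, 0, 0],
    [-1, 0, 0, 0.003, 0, 0, 0],
    [-1, 0, 0, 0.004, 0, 0, 0],
    [-1, 0, 0, 0.004, 0, 0, 0],
  ],
)

```text
time_s: 24.85
tool_pos: [669.4, -209.1, 26.2]
ee_rot: [0.766, 0.643, 0.0, 0.0]
wrist_force: [-1.6, -0.4, -2.4]
width: 22.5
grasp_force: 110.6
```

Emit:
arm_command(
  motion=[
    [-0.2, 0, 0, 0, 0, 0, 0],
    [0.2, 0, 0, 0, 0, 0, 0],
    [0.4, 0, 0, 0, 0, 0, 0],
    [0.4, 0, 0, 0, 0, 0, 0],
  ],
)

```text
time_s: 25.18
tool_pos: [669.6, -209.1, 26.3]
ee_rot: [0.766, 0.643, 0.0, 0.0]
wrist_force: [0.3, 0.1, -0.6]
width: 60.1
grasp_force: 0.0
```

Emit:
arm_command(
  motion=[
    [0.4, 0, 0, -0.015, 0, 0, 0],
    [0.4, 0, 0, -0.04, 0, 0, 0],
    [0.4, 0, 0, -0.07, 0, 0, 0],
    [0.4, 0, 0, -0.11, 0, 0, 0],
    [0.4, 0, 0, -0.14, 0, 0, 0],
  ],
)

```text
time_s: 25.6
tool_pos: [669.9, -209.6, 170.1]
ee_rot: [0.766, 0.643, 0.001, 0.001]
wrist_force: [1.3, -0.1, -0.0]
width: 59.9
grasp_force: 0.0
```

```bash
python3 - <<'E'
from h import *
s=get_state();print(s['tool_pos'],s['wrist_force'],s['joint_pos'].round(2))
for n in('top','side'):
    p=snapshot(n)
    for l in('mallet','gauge_knob','pin_top_b','heart0'):print(l,[(round(d['score'],2),np.round(d['position'],1).tolist()) for d in tip_of(l,p)])
go(522,272,150,np.radians(85.2))
E
```

```text
[ 669.90686641 -209.62231974  170.08101074] [ 1.26252827 -0.1110571  -0.00649304] [-0.09  0.74  0.53  1.46 -0.4   1.05  0.36]
mallet [(0.69, [681.5, -146.3, 9.7]), (0.55, [285.9, -351.5, -2.9])]
gauge_knob [(0.62, [521.4, 270.8, 82.0])]
pin_top_b [(0.55, [496.1, -45.7, 42.5]), (0.47, [418.5, 165.8, 44.0])]
heart0 [(0.91, [512.0, 58.3, 16.4]), (0.81, [522.0, 164.2, 10.1])]
mallet [(0.95, [283.9, -352.4, 1.3]), (0.87, [678.7, -141.6, 4.4])]
gauge_knob [(0.66, [520.1, 270.1, 77.8]), (0.55, [361.0, 414.8, -1.6]), (0.32, [519.8, 162.1, 13.9])]
pin_top_b [(0.73, [494.9, -41.2, 44.9]), (0.55, [422.1, 163.1, 39.3])]
heart0 [(0.76, [509.5, 60.7, 15.4]), (0.61, [521.6, 163.1, 13.7])]
shift [ 0.4484 -0.2272  0.0152] turn [-2.000e-03  1.000e-03  1.482e+00]
```

Emit:
arm_command(
  motion=[
    [0.3, 0.03, -0.015, 0, 0, 0, -0.11],
    [0.3, 0.06, -0.03, 0, 0, 0, -0.22],
    [0.3, 0.09, -0.045, 0, 0, 0, -0.33],
    [0.3, 0.12, -0.06, 0, 0, 0, -0.44],
    [0.3, 0.1495, -0.0757, 0, 0, 0, -0.55],
  ],
)

```text
time_s: 26.52
tool_pos: [619.6, -47.2, 165.3]
ee_rot: [0.56, 0.829, -0.0, -0.0]
wrist_force: [-0.5, 0.2, -0.1]
width: 55.2
grasp_force: 0.0
```

Emit:
arm_command(
  motion=[
    [0.3, 0.033, 0.003, 0, 0, 0, -0.11],
    [0.3, 0.067, 0.006, 0, 0, 0, -0.22],
    [0.3, 0.1, 0.009, 0, 0, 0, -0.33],
    [0.3, 0.133, 0.011, 0, 0, 0, -0.44],
    [0.3, 0.167, 0.0136, 0, 0, 0, -0.55],
  ],
)

```text
time_s: 26.93
tool_pos: [570.6, 112.6, 165.5]
ee_rot: [0.314, 0.949, -0.0, -0.0]
wrist_force: [0.9, -0.6, -0.8]
width: 55.2
grasp_force: 0.0
```

Emit:
arm_command(
  motion=[
    [0.3, 0.03, 0.022, 0, 0, 0, -0.11],
    [0.3, 0.06, 0.044, 0, 0, 0, -0.22],
    [0.3, 0.09, 0.066, 0, 0, 0, -0.33],
    [0.3, 0.12, 0.088, 0, 0, 0, -0.44],
    [0.3, 0.1353, 0.0989, 0, 0, 0, -0.56],
  ],
)

```text
time_s: 27.35
tool_pos: [520.1, 277.4, 165.5]
ee_rot: [0.037, 0.999, 0.001, -0.001]
wrist_force: [-0.0, -0.0, -0.1]
width: 55.4
grasp_force: 0.0
```

Emit:
arm_command(
  motion=[
    [0.3, 0, 0, 0, 0, 0, 0],
    [0.3, 0, 0, 0, 0, 0, 0],
    [0.3, 0, 0, 0, 0, 0, 0],
  ],
)

```text
time_s: 27.6
tool_pos: [523.1, 270.4, 165.5]
ee_rot: [0.043, 0.999, -0.001, -0.0]
wrist_force: [0.2, -0.4, 0.0]
width: 55.7
grasp_force: 0.0
```

```bash
python3 - <<'E'
from h import *
s=get_state();print(s['tool_pos'],s['wrist_force'],s['joint_pos'].round(2))
go(521.5,271,66,np.radians(85.2))
E
```

```text
[523.05948581 270.3556405  165.48135589] [ 0.2011608  -0.3992514   0.01619898] [-0.62  0.51  0.09  1.77 -0.06  0.87  0.98]
shift [0.0016 0.0006 0.0995] turn [-0.001 -0.    -0.003]
```

Emit:
arm_command(
  motion=[
    [0.3, 0.0015, 0.001, 0.025, 0, 0, 0],
    [0.3, 0.0015, 0.001, 0.055, 0, 0, 0],
    [0.3, 0.0015, 0.001, 0.08, 0, 0, 0],
    [0.3, 0.0015, 0.001, 0.093, 0, 0, 0],
    [0.3, 0.0015, 0.001, 0.099, 0, 0, 0],
  ],
)

```text
time_s: 28.02
tool_pos: [520.7, 270.6, 64.8]
ee_rot: [0.043, 0.999, -0.001, -0.001]
wrist_force: [0.2, -0.4, -0.1]
width: 55.9
grasp_force: 0.0
```

Emit:
arm_command(
  motion=[
    [-1, 0, 0, 0, 0, 0, 0],
    [-1, 0, 0, 0, 0, 0, 0],
    [-1, 0, 0, 0, 0, 0, 0],
    [-1, 0, 0, 0, 0, 0, 0],
    [-1, 0, 0, 0, 0, 0, 0],
  ],
  newtons=60,
)

```text
time_s: 28.43
tool_pos: [522.4, 272.9, 68.3]
ee_rot: [0.042, 0.999, 0.0, 0.001]
wrist_force: [-0.1, -2.1, 7.1]
width: 24.8
grasp_force: 59.8
```

```bash
python3 - <<'E'
from h import *
s=get_state();print(s['tool_pos'],s['wrist_force'],s['width'],R.from_quat(s['ee_rot']).as_matrix().round(3)[:2,0])
go(s['tool_pos'][0]-50.8,s['tool_pos'][1]+4.3,s['tool_pos'][2],np.radians(85.2))
E
```

```text
[522.43692927 272.86171639  68.32326805] [-0.10715844 -2.08727383  7.07949102] 24.793340250482995 [-0.996  0.084]
shift [ 0.051   0.     -0.0001] turn [ 0.001  0.002 -0.   ]
```

Emit:
arm_command(
  motion=[
    [-1, 0.008, 0, 0, 0, 0, 0],
    [-1, 0.018, 0, 0, 0, 0, 0],
    [-1, 0.028, 0, 0, 0, 0, 0],
    [-1, 0.038, 0, 0, 0, 0, 0],
    [-1, 0.044, 0, 0, 0, 0, 0],
  ],
)

```text
time_s: 28.85
tool_pos: [480.3, 276.4, 68.3]
ee_rot: [0.042, 0.999, 0.001, 0.003]
wrist_force: [10.7, -3.1, -1.5]
width: 25.1
grasp_force: 59.8
```

Emit:
arm_command(
  motion=[
    [-1, 0.003, 0, 0, 0, 0, 0],
    [-1, 0.005, 0, 0, 0, 0, 0],
    [-1, 0.006, 0, 0, 0, 0, 0],
    [-1, 0.006, 0, 0, 0, 0, 0],
  ],
)

```text
time_s: 29.18
tool_pos: [475.2, 276.8, 68.3]
ee_rot: [0.043, 0.999, 0.001, 0.004]
wrist_force: [10.9, -2.8, 0.6]
width: 25.3
grasp_force: 59.8
```

```bash
python3 - <<'E'
from h import *
s=get_state();d=s['tool_pos']-[522.44,272.86,68.32];print(d,d@[-.9965,.0835,0],s['wrist_force'],s['width'])
p=snapshot('side');u,v=proj(p,[500,280,60]).astype(int);print(u,v)
a=cv2.resize(p['frame'][v-45:v+45,u-60:u+60],(400,300),interpolation=cv2.INTER_CUBIC)
p=snapshot('top');u,v=proj(p,[510,275,60]).astype(int);b=cv2.resize(p['frame'][v-45:v+45,u-60:u+60],(400,300),interpolation=cv2.INTER_CUBIC)
cv2.imwrite('pics/g1.png',cv2.convertScaleAbs(np.hstack([a,b]),alpha=1.4)[:,:,::-1])
E
```

```text
[-4.72186867e+01  3.91526499e+00 -3.26326927e-02] 47.380345903953035 [10.87803859 -2.84614039  0.56085322] 25.340315100842354
240 147
```

View pics/g1.png

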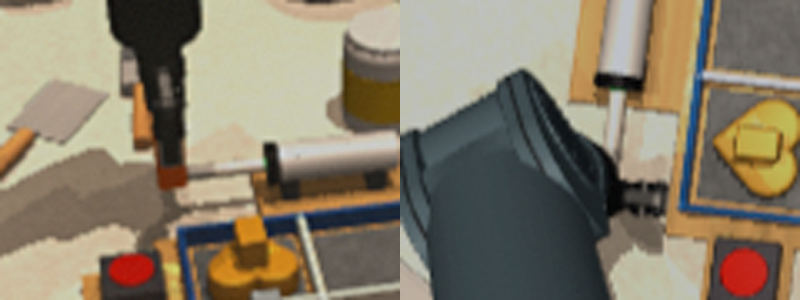

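The rod is still mostly white, with green only just starting at the mouth (265,160). Pull about 3.5 mm more.

Emit:
arm_command(
  motion=[
    [-1, 0.002, 0, 0, 0, 0, 0],
    [-1, 0.0035, 0, 0, 0, 0, 0],
    [-1, 0.0035, 0, 0, 0, 0, 0],
  ],
)

```text
time_s: 29.53
tool_pos: [472.0, 277.0, 68.3]
ee_rot: [0.043, 0.999, 0.001, 0.004]
wrist_force: [9.9, -2.5, -0.8]
width: 25.1
grasp_force: 59.8
```

```bash
python3 - <<'E'
from h import *
s=get_state();d=s['tool_pos']-[522.44,272.86,68.32];print(s['time_s'],d@[-.9965,.0835,0],s['wrist_force'],s['width'])
p=snapshot('side');u,v=240,147
a=cv2.resize(p['frame'][v-15:v+22,u-20:u+30],(800,592),interpolation=cv2.INTER_CUBIC)
cv2.imwrite('pics/g2.png',cv2.convertScaleAbs(a,alpha=1.4)[:,:,::-1])
E
```

```text
29.5333 50.61095588956681 [ 9.93733538 -2.51056107 -0.83709093] 25.081679220433077
```

View pics/g2.png

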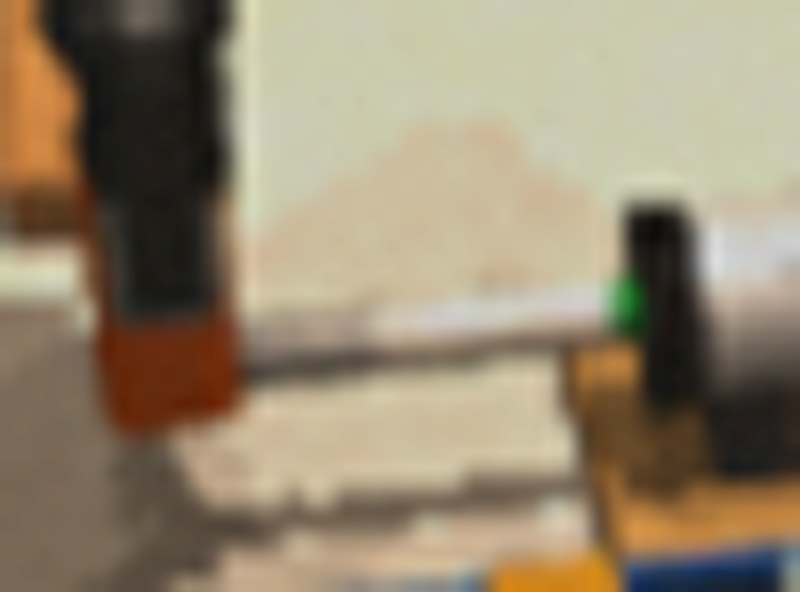

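Green shows at the mouth (630,305), roughly 6 mm of it with no red, so the rod is at about 0.051. Hold it.

Emit:
arm_command(
  motion=[
    [-1, 0, 0, 0, 0, 0, 0],
    [-1, 0, 0, 0, 0, 0, 0],
    [-1, 0, 0, 0, 0, 0, 0],
    [-1, 0, 0, 0, 0, 0, 0],
    [-1, 0, 0, 0, 0, 0, 0],
  ],
)

```text
time_s: 30.0
tool_pos: [472.2, 277.0, 68.3]
ee_rot: [0.043, 0.999, 0.001, 0.004]
wrist_force: [11.1, -3.0, 0.1]
width: 24.9
grasp_force: 59.8
```

Emit:
arm_command(
  motion=[
    [-1, 0, 0, 0, 0, 0, 0],
    [-1, 0, 0, 0, 0, 0, 0],
    [-1, 0, 0, 0, 0, 0, 0],
    [-1, 0, 0, 0, 0, 0, 0],
    [-1, 0, 0, 0, 0, 0, 0],
  ],
)

```text
time_s: 30.42
tool_pos: [472.1, 277.0, 68.3]
ee_rot: [0.043, 0.999, 0.001, 0.004]
wrist_force: [10.7, -2.9, 0.3]
width: 25.0
grasp_force: 59.8
```

Emit:
arm_command(
  motion=[
    [-1, 0, 0, 0, 0, 0, 0],
    [-1, 0, 0, 0, 0, 0, 0],
    [-1, 0, 0, 0, 0, 0, 0],
    [-1, 0, 0, 0, 0, 0, 0],
    [-1, 0, 0, 0, 0, 0, 0],
  ],
)

```text
time_s: 30.83
tool_pos: [472.2, 277.0, 68.3]
ee_rot: [0.043, 0.999, 0.001, 0.004]
wrist_force: [11.0, -2.7, 0.1]
width: 24.9
grasp_force: 59.8
```

Emit:
arm_command(
  motion=[
    [-1, 0, 0, 0, 0, 0, 0],
    [-1, 0, 0, 0, 0, 0, 0],
    [-1, 0, 0, 0, 0, 0, 0],
    [-1, 0, 0, 0, 0, 0, 0],
    [-1, 0, 0, 0, 0, 0, 0],
  ],
)

```text
time_s: 31.25
tool_pos: [472.2, 277.0, 68.3]
ee_rot: [0.043, 0.999, 0.001, 0.004]
wrist_force: [10.7, -3.9, 0.2]
width: 25.2
grasp_force: 59.8
```

Emit:
arm_command(
  motion=[
    [-1, 0, 0, 0, 0, 0, 0],
    [-1, 0, 0, 0, 0, 0, 0],
    [-1, 0, 0, 0, 0, 0, 0],
    [-1, 0, 0, 0, 0, 0, 0],
  ],
)

```text
time_s: 31.58
tool_pos: [472.2, 277.0, 68.3]
ee_rot: [0.043, 0.999, 0.001, 0.004]
wrist_force: [11.8, -3.5, -0.7]
width: 25.4
grasp_force: 59.8
```

Emit:
arm_command(
  motion=[
    [-1, -0.01, 0, 0, 0, 0, 0],
    [-1, -0.022, 0, 0, 0, 0, 0],
    [-1, -0.034, 0, 0, 0, 0, 0],
    [-1, -0.043, 0, 0, 0, 0, 0],
    [-1, -0.047, 0, 0, 0, 0, 0],
  ],
)

```text
time_s: 32.0
tool_pos: [517.5, 273.3, 68.3]
ee_rot: [0.043, 0.999, 0.001, 0.002]
wrist_force: [1.9, -3.6, 9.5]
width: 25.0
grasp_force: 61.1
```

Emit:
arm_command(
  motion=[
    [-0.3, 0, 0, 0, 0, 0, 0],
    [0.3, 0, 0, 0, 0, 0, 0],
    [0.4, 0, 0, 0, 0, 0, 0],
    [0.4, 0, 0, 0, 0, 0, 0],
  ],
)

```text
time_s: 32.33
tool_pos: [513.4, 274.1, 66.6]
ee_rot: [0.041, 0.999, -0.0, -0.001]
wrist_force: [-0.9, 0.3, 0.1]
width: 59.7
grasp_force: 0.0
```

Emit:
arm_command(
  motion=[
    [0.4, 0, 0, -0.015, 0, 0, 0],
    [0.4, 0, 0, -0.04, 0, 0, 0],
    [0.4, 0, 0, -0.07, 0, 0, 0],
    [0.4, 0, 0, -0.1, 0, 0, 0],
    [0.4, 0, 0, -0.1, 0, 0, 0],
  ],
)

```text
time_s: 32.75
tool_pos: [517.3, 275.6, 172.4]
ee_rot: [0.042, 0.999, 0.003, 0.004]
wrist_force: [1.3, 0.5, 0.6]
width: 59.6
grasp_force: 0.0
```

```bash
python3 - <<'E'
from h import *
s=get_state();print(s['time_s'],s['tool_pos'],s['width'])
go(669,-209,168,np.radians(-10))
for n in('top','side'):
    p=snapshot(n)
    for l in('mallet','gauge_knob','pin_top_b','heart0'):print(l,[(round(d['score'],2),np.round(d['position'],1).tolist()) for d in tip_of(l,p)])
E
```

```text
32.75 [517.34929822 275.60701343 172.43086507] 59.553951950171474
shift [-0.1914 -0.4703  0.0031] turn [-1.00e-03  1.00e-02 -1.48e+00]
mallet [(0.94, [286.2, -350.1, -0.5]), (0.92, [681.7, -145.2, 5.0])]
gauge_knob [(0.58, [524.7, 270.8, 82.9])]
pin_top_b [(0.61, [495.6, -43.5, 42.6]), (0.49, [417.4, 165.9, 40.7])]
heart0 [(0.91, [523.6, 165.1, 12.5]), (0.75, [512.8, 56.2, 18.4])]
mallet [(0.61, [287.3, -353.3, 4.6]), (0.59, [677.8, -140.9, 3.6])]
gauge_knob []
pin_top_b [(0.66, [495.5, -38.9, 45.5]), (0.63, [478.2, 468.7, -0.8]), (0.48, [418.1, 164.9, 44.0])]
heart0 [(0.92, [523.6, 163.3, 14.3]), (0.69, [507.9, 60.9, 11.0])]
```

The gauge is home. To follow the asked order literally, I'll take up the mallet once more and stand it back on the disc as the last action.

Emit:
arm_command(
  motion=[
    [0.4, -0.012, -0.03, 0, 0, 0, 0.11],
    [0.4, -0.025, -0.06, 0, 0, 0, 0.22],
    [0.4, -0.038, -0.093, 0, 0, 0, 0.33],
    [0.4, -0.051, -0.125, 0, 0, 0, 0.44],
    [0.4, -0.0638, -0.1568, 0, 0, 0, 0.55],
  ],
)

```text
time_s: 33.67
tool_pos: [565.5, 110.3, 166.7]
ee_rot: [0.314, 0.949, -0.0, -0.0]
wrist_force: [0.4, 0.1, -0.3]
width: 59.8
grasp_force: 0.0
```

Emit:
arm_command(
  motion=[
    [0.4, -0.027, -0.02, 0, 0, 0, 0.11],
    [0.4, -0.055, -0.04, 0, 0, 0, 0.22],
    [0.4, -0.082, -0.06, 0, 0, 0, 0.33],
    [0.4, -0.109, -0.08, 0, 0, 0, 0.44],
    [0.4, -0.1364, -0.1003, 0, 0, 0, 0.55],
  ],
)

```text
time_s: 34.08
tool_pos: [616.0, -51.1, 166.7]
ee_rot: [0.56, 0.828, -0.0, -0.0]
wrist_force: [-0.2, 0.0, 0.9]
width: 59.9
grasp_force: 0.0
```

Emit:
arm_command(
  motion=[
    [0.4, -0.034, -0.003, 0, 0, 0, 0.11],
    [0.4, -0.067, -0.006, 0, 0, 0, 0.22],
    [0.4, -0.101, -0.009, 0, 0, 0, 0.33],
    [0.4, -0.135, -0.012, 0, 0, 0, 0.44],
    [0.4, -0.1687, -0.0143, 0, 0, 0, 0.56],
  ],
)

```text
time_s: 34.5
tool_pos: [666.4, -212.8, 166.5]
ee_rot: [0.767, 0.641, -0.0, -0.0]
wrist_force: [0.8, -0.1, 0.3]
width: 59.8
grasp_force: 0.0
```

Emit:
arm_command(
  motion=[
    [0.4, 0, 0, 0, 0, 0, 0],
    [0.4, 0, 0, 0, 0, 0, 0],
    [0.4, 0, 0, 0, 0, 0, 0],
  ],
)

```text
time_s: 34.75
tool_pos: [666.0, -210.3, 166.2]
ee_rot: [0.765, 0.644, -0.0, -0.001]
wrist_force: [0.7, 0.8, -0.4]
width: 59.7
grasp_force: 0.0
```

```bash
python3 - <<'E'
from h import *
s=get_state();print(s['tool_pos'],s['joint_pos'].round(2))
go(669.3,-209,27,np.radians(-10))
E
```

```text
[ 666.04385773 -210.30431844  166.17379865] [-0.09  0.74  0.53  1.47 -0.41  1.04  0.37]
shift [0.0017 0.0031 0.1392] turn [-0.001 -0.001  0.003]
```

Emit:
arm_command(
  motion=[
    [0.4, 0.0015, 0.003, 0.03, 0, 0, 0],
    [0.4, 0.0015, 0.003, 0.065, 0, 0, 0],
    [0.4, 0.0015, 0.003, 0.1, 0, 0, 0],
    [0.4, 0.0015, 0.003, 0.125, 0, 0, 0],
    [0.4, 0.0015, 0.003, 0.137, 0, 0, 0],
  ],
)

```text
time_s: 35.17
tool_pos: [667.2, -206.6, 25.7]
ee_rot: [0.765, 0.645, -0.001, -0.003]
wrist_force: [-1.7, -0.4, -0.9]
width: 59.4
grasp_force: 0.0
```

Emit:
arm_command(
  motion=[
    [0.4, 0, 0, 0, 0, 0, 0],
    [-1, 0, 0, 0, 0, 0, 0],
    [-1, 0, 0, 0, 0, 0, 0],
    [-1, 0, 0, 0, 0, 0, 0],
    [-1, 0, 0, 0, 0, 0, 0],
  ],
  newtons=100,
)

```text
time_s: 35.58
tool_pos: [670.8, -210.7, 32.5]
ee_rot: [0.765, 0.643, 0.001, 0.001]
wrist_force: [-1.3, -0.2, 5.2]
width: 22.4
grasp_force: 97.2
```

Emit:
arm_command(
  motion=[
    [-1, 0, 0, 0, 0, 0, 0],
    [-1, 0, 0, -0.01, 0, 0, 0],
    [-1, 0, 0, -0.025, 0, 0, 0],
    [-1, 0, 0, -0.04, 0, 0, 0],
    [-1, 0, 0, -0.04, 0, 0, 0],
  ],
)

```text
time_s: 36.0
tool_pos: [672.0, -211.6, 74.7]
ee_rot: [0.766, 0.643, 0.002, 0.003]
wrist_force: [0.4, 0.3, -4.7]
width: 22.1
grasp_force: 98.0
```

Emit:
arm_command(
  motion=[
    [-1, 0, 0, 0, 0, 0, 0],
    [-1, 0, 0, 0.012, 0, 0, 0],
    [-1, 0, 0, 0.025, 0, 0, 0],
    [-1, 0, 0, 0.033, 0, 0, 0],
    [-1, 0, 0, 0.036, 0, 0, 0],
  ],
)

```text
time_s: 36.42
tool_pos: [667.6, -210.0, 32.0]
ee_rot: [0.766, 0.643, -0.001, -0.002]
wrist_force: [-9.6, 1.9, 17.9]
width: 21.8
grasp_force: 101.3
```

Emit:
arm_command(
  motion=[
    [-1, 0, 0, 0.001, 0, 0, 0],
    [-1, 0, 0, 0.002, 0, 0, 0],
    [-1, 0, 0, 0.003, 0, 0, 0],
    [-1, 0, 0, 0.003, 0, 0, 0],
  ],
)

```text
time_s: 36.75
tool_pos: [667.8, -210.1, 31.9]
ee_rot: [0.766, 0.643, -0.001, -0.002]
wrist_force: [-9.9, 2.5, 19.3]
width: 22.4
grasp_force: 101.6
```

Emit:
arm_command(
  motion=[
    [-1, 0, 0, -0.002, 0, 0, 0],
    [-1, 0, 0, -0.003, 0, 0, 0],
    [-1, 0, 0, -0.003, 0, 0, 0],
  ],
)

```text
time_s: 37.0
tool_pos: [669.0, -210.3, 32.9]
ee_rot: [0.766, 0.643, -0.0, -0.0]
wrist_force: [-0.5, -0.0, -2.5]
width: 22.8
grasp_force: 98.1
```

Emit:
arm_command(
  motion=[
    [-0.2, 0, 0, 0, 0, 0, 0],
    [0.2, 0, 0, 0, 0, 0, 0],
    [0.4, 0, 0, 0, 0, 0, 0],
    [0.4, 0, 0, 0, 0, 0, 0],
  ],
)

```text
time_s: 37.33
tool_pos: [669.7, -210.4, 33.9]
ee_rot: [0.766, 0.643, 0.0, 0.0]
wrist_force: [0.6, -0.5, -0.0]
width: 60.0
grasp_force: 0.0
```

Emit:
arm_command(
  motion=[
    [0.4, 0, 0, -0.015, 0, 0, 0],
    [0.4, 0, 0, -0.04, 0, 0, 0],
    [0.4, 0, 0, -0.08, 0, 0, 0],
    [0.4, 0, 0, -0.12, 0, 0, 0],
    [0.4, 0, 0, -0.16, 0, 0, 0],
  ],
)

```text
time_s: 37.75
tool_pos: [669.2, -210.5, 196.9]
ee_rot: [0.766, 0.643, 0.0, 0.0]
wrist_force: [0.7, -0.5, 0.0]
width: 59.8
grasp_force: 0.0
```

Emit:
arm_command(
  motion=[
    [0.4, -0.04, -0.03, 0, 0, 0, 0],
    [0.4, -0.07, -0.06, 0, 0, 0, 0],
    [0.4, -0.08, -0.08, 0, 0, 0, 0],
    [0.4, -0.08, -0.08, 0, 0, 0, 0],
    [0.4, -0.08, -0.08, 0, 0, 0, 0],
  ],
)

```text
time_s: 38.17
tool_pos: [575.3, -277.2, 195.6]
ee_rot: [0.767, 0.642, 0.0, 0.0]
wrist_force: [0.5, 0.7, -0.2]
width: 59.7
grasp_force: 0.0
```

```bash
python3 - <<'E'
from h import *
s=get_state();print(s['tool_pos'],s['wrist_force'])
for n in('top','side'):
    p=snapshot(n)
    for l in('mallet','gauge_knob','heart0'):print(l,[(round(d['score'],2),np.round(d['position'],1).tolist()) for d in tip_of(l,p)])
    if n=='top':a=cv2.resize(p['frame'][120:280,150:400],(500,320))
b=cv2.resize(p['frame'][120:300,180:400],(391,320))
cv2.imwrite('pics/f.png',cv2.convertScaleAbs(cv2.resize(np.hstack([a,b]),(800,287)),alpha=1.4)[:,:,::-1])
E
```

```text
[ 575.29259786 -277.19730972  195.6184019 ] [ 0.45180245  0.67133204 -0.21557928]
mallet [(0.92, [682.9, -146.0, 5.1]), (0.57, [284.9, -350.5, -0.6])]
gauge_knob [(0.71, [523.8, 270.4, 80.7])]
heart0 [(0.93, [519.4, 164.7, 13.0]), (0.73, [512.4, 53.6, 19.0])]
mallet [(0.73, [678.9, -141.0, 3.7]), (0.6, [287.7, -353.4, 1.4]), (0.19, [521.2, 161.5, 15.8])]
gauge_knob [(0.56, [519.7, 270.9, 80.8])]
heart0 [(0.88, [523.3, 161.2, 13.9]), (0.84, [506.7, 62.3, 12.8]), (0.47, [801.0, -1.9, 3.1])]
```

View pics/f.png

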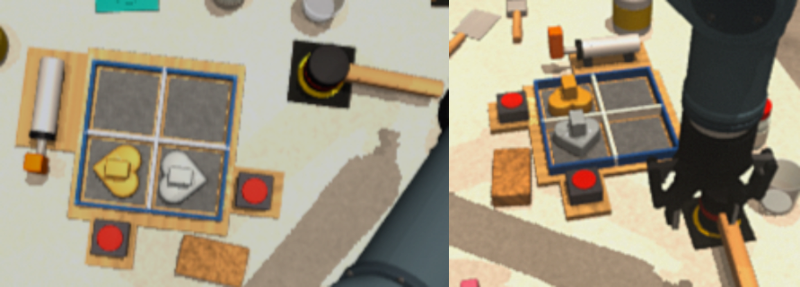

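The final view shows both hearts flat in the near bays ((117,170) and (182,177)), both pins flush ((110,238), (255,192)), the gauge home and the mallet upright on the disc (325,65). Handing in.

```bash
python3 -c "
from station import *
print(job_done())"
```

```text
the job is handed in; nothing more can be done
None
```

The job is done and handed in at about 38 s: both hearts (grey and amber) lie flat in their own bays, both lock pins were driven down with the mallet, the gauge was held in the green for over 2 s and is back home, and the mallet, set on its mat before the gauge pull to free the hand, was lifted and stood back on the yellow disc as the last action.

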